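# Turn the pot strips the right way and load the carry tray

## Task

Load the two loose pot strips into the two empty bays of the carry tray, one to a bay: cell mouths up, sitting right down on the tray floor, with the label tab lying in the notch of the tray wall, like the strip already in it. One of them is draining upside down and has to be turned over, the other points the wrong way. Leave the loaded strip and the other things lying about where they are.

Things in the scene. Friction and masses are not known exactly. Their poses are not given: they have to be found in the camera images.
- tray: Black open-web carry tray, fixed, 156 x 286 mm, notched wall to the robot's right. Origin: centre of underside; x along the bays, y across them. Floor 4 mm thick. End walls at x = -75.5 (notched) and +75.5, 5 mm thick, inner faces 146 apart, 62 high; the notched wall has a 29 mm wide notch down to z = 53 at each bay. Low walls (30 high) at the sides. Three bays at 90 mm pitch along y.
- bay_near (a point): Empty bay at tray y = +90 mm: point on the tray floor at its centre, axes as the tray's. A loaded strip's origin comes to this point, its axes parallel to it. Two guide ribs along x, 12 mm above the floor, stand 54.4 mm apart (6 mm lead-in slope on top); the strip's cell bottoms (49.5 mm wide) go between them with 2.5 mm to spare each side.
- bay_middle (a point): Empty bay at tray y = 0, the same as bay_near.
- strip_inverted: Clay-coloured rigid strip of three square cells; 60 mm wide over the flange, 142 mm long, 55 mm high. Origin: centre of its underside; z to the mouths, label tab at the -x end. Starts upside down, z axis down. Cells (centres x = -47, 0, 47 mm) taper from 45 x 53.5 mm under the flange to 37 x 49.5 at the bottom. Flange 3 mm thick at z = 52-55. About 0.06 kg, balance point x = -1, z = 24 mm.
- strip_inverted_tab (a point): Middle of the label tab of strip_inverted, at (-80, 0, 55) mm in its frame: 24 mm wide, 3 mm thick, flush with the flange top, reaching 18 mm past the flange end. At the other, plain end the flange edge (x = 71, z = 52 mm) stands 5.5 mm farther out than the cell foot (x = 65.5, z = 0), so stood on that end, tab uppermost, the strip is steady and leans 6 degrees towards its cell bottoms.
- strip_reversed: A second strip exactly like strip_inverted (same frame and sizes), standing on the bench the right way up, but turned the wrong way round for the tray. Its cell walls can be gripped across y (49.5 to 53.5 mm; the flange 60 mm); two loaded neighbours leave 30 mm between their flanges.
- strip_reversed_tab (a point): Middle of the label tab of strip_reversed, at (-80, 0, 55) mm in its frame.
- strip_loaded: A third such strip, already loaded in the far bay (tray y = -90 mm), right way up with its tab in its notch. Stays there.
- small_pot_2: Square clay-coloured pot 65 x 65 x 65 mm, upright; origin at the centre of its underside. Stays.
- feed_jar: Amber jar with screw lid, 64 mm across, 94 mm high; origin at the centre of its underside. Stays.
- seed_packet_2: Seed packet lying flat, 118 x 82 x 11 mm; origin at the centre of its underside. Stays.
Things that resemble listed ones, but are neither listed nor needed, are in the scene too. What is shaped like the strip_inverted but blue is not meant.

How it is judged:
By the outcome, as a careful person would: the job done as asked, in the order asked, and still so for the second after the job is handed in, with the robot touching nothing.
It also fails if it takes over 69 s, if anything falls off the work surface, if the arm or the gripper's body presses on something with over 40 N, if the wrist force passes 120 N, or if a joint passes its speed limit or range.

## Robot

A 6-joint arm with a two-finger parallel gripper is mounted at the origin on the work surface; the furniture and walls round the work are solid. World frame = base frame: x ahead of the robot, y to its left, z up, the work surface at z = 0. Lengths are in m, angles in rad, forces in N, time in s.
With the tool pointing down it reaches from about 0.425 to 0.95 m from the base axis. Payload 3.5 kg.
Tool frame: the origin (TCP) lies midway between the tips of the shut fingers; the grasp point (between the pads) lies 19 mm behind it (ctrl.hold_point_z is the distance from the TCP to the grasp point, in m); z points along the fingers, y is the line along which they close (so a half turn about z gives the same grasp; the last joint's range is limited). The gripper opens to 85 mm and grips with 20 to 120 N. Pads are 22 mm wide; open, the fingers measure 114 mm over their backs; the gripper's body (76 mm by 85 mm) begins 54 mm behind the grasp point. The pads swing forward as they close: fully open they stand 13 mm farther back than shut.
Start: joints at [-1.279, 0.286, 1.577, -0, 1.279, -0.15], TCP at [0.289, -0.61, 0.196] pointing down, gripper open.
Joint ranges: [-2.77, 2.77], [-0.9, 2.22], [0.21, 2.48], [-1.53, 4.67], [0.24, 2.81], [-2.84, 2.84]. Speed limits (rad/s): [2.79, 2.79, 3.14, 3.14, 3.14, 3.14].

## Interface

Orientations are given as a unit quaternion [x, y, z, w].
In Python, from plant import readout, cams, sign_off, ctrl gives the robot as it stands. The module is installed in compiled form; this text tells all that it offers.
- The arm moves only by the tool step_arm, never from a script. Its argument "increments" is a list of rows, each a list of 2 entries, a list of its own where there are three numbers: the shift along the world's x, y, z in mm, then the turn, a rotation vector about the world's x, y, z in rad. In form: [[[x, y, z], [rx, ry, rz]], ...]. A call has 1 to 8 rows; each row shifts and turns the commanded pose from where the row before left it; what a row does not reach is not made up. A row lasts 1/12 s, in which the tool goes at most 41.7 mm and 7.16 degrees, less where a joint would pass 70% of its speed; a pose out of reach is approached as far as the arm can. A call is refused whole if a number of a shift passes 41.7 or a number of a turn 0.125, either way. A call with a gripper value outside its range is refused whole. "fingers" is the opening, from -1 (shut) to 1 (fully open), set as the call begins (left out, the last holds). The fingers move at their own pace and stop on an object; "grip_force" is the grip in N (left out, the last holds). Time passes only in rows, so rows that do not move let the fingers close. It gives the time, the measured TCP pose, the force, the opening and the grip force at its end, in the units of the state.
- readout.get_state(): the state, without advancing time (a new reading comes with each control period).
- cams.read_camera(name): name is "scene" or "top" or "wrist"; returns the picture (480x640x3 uint8, red, green, blue); there is no depth.
- cams.get_calibration(name): a dict with "fx", "fy", "cx", "cy" (pixels), "eye" and "rotation" of the camera in the world; the wrist camera has in their place "T_tool_cam" (4x4, takes a point from camera to tool coordinates, whose origin is the TCP and whose axes are the flange's). Camera axes: x right, y up, looking along -z (the intrinsics and any distortion apply to the point x, -y, -z); pixel columns grow to the right and rows downward; lengths in m; the calibration is good to about 2 mm. A picture is of the moment at which its call begins: read the wrist's pose just before it. get_calibration takes no time and is no camera call.
- sign_off(): hands the job in; it is judged then, once.
The state is a dict: "time": time; "qpos": joint angles; "dq": joint speeds; "joint_efforts": joint torques, N m; "eef_pos": TCP position; "tcp_rot": TCP orientation; "contact_force": force on the tool from outside, world axes, zero at the start; "wrist_torque": the same for the moment, N m; "opening": opening from 0.0 (shut) to 1.0 (fully open); "finger_force": force on a finger pad.
Only numpy, scipy, OpenCV 4.12 (cv2) and the standard library are available. Lean on these libraries where they do the work, as an engineer would, in place of code of your own. Each camera call takes 0.05 s, during which the arm holds its last target. There are 200 camera calls.

## Working session

There is one attempt and no reset: what is moved stays moved. The work goes in short steps, Python scripts to look and compute and a tool call to move; the robot and the scene stay as the last step left them, time stands still between calls to the robot, and variables do not carry over. Pictures are saved under pics/ and viewed, at most 10 in all, crops included, and the job is handed in when it is done.

Besides the shell and the picture viewer there is one more tool, called after ">>>" by a JSON object that holds its "method" and its "body", one argument or row to a line. step_arm: Moves the arm, as the interface text tells. Its arguments: {"type":"object","properties":{"increments":{"type":"array","items":{"type":"array"}},"fingers":{"type":"number"},"grip_force":{"type":"number"}},"required":["increments"]}

```bash
mkdir -p pics
python3 - <<'E'
from plant import readout,cams,ctrl
import cv2
for n in ["scene","top"]:
    im=cams.read_camera(n); cv2.imwrite(f"pics/{n}0.png",im[:,:,::-1])
    print(n,cams.get_calibration(n))
print(cams.get_calibration("wrist"),ctrl.hold_point_z)
print(readout.get_state())
E
```

```text
scene {'fx': 510.276945089235, 'fy': 510.276945089235, 'cx': 327.4753667098915, 'cy': 239.43600415217765, 'eye': array([-0.01544908,  0.6442746 ,  1.09689066]), 'rotation': array([-0.10345151,  0.3180299 ,  0.90422556, -0.26557656])}
top {'fx': 455.4005931327697, 'fy': 455.4005931327697, 'cx': 312.62091618873507, 'cy': 238.89972093508771, 'eye': array([ 0.25591461, -0.08320809,  1.33726189]), 'rotation': array([ 0.07106619, -0.05278182, -0.7008333 ,  0.70781096])}
{'fx': 347.7567274197436, 'fy': 347.7567274197436, 'cx': 316.38240819715213, 'cy': 246.8904381570017, 'T_tool_cam': array([[-6.58426766e-04,  9.46035204e-01,  3.24063203e-01,
         8.42618288e-02],
       [ 9.99999641e-01,  7.95817956e-04, -2.91440905e-04,
        -1.14929615e-03],
       [-5.33608671e-04,  3.24062894e-01, -9.46035388e-01,
        -1.76857613e-01],
       [ 0.00000000e+00,  0.00000000e+00,  0.00000000e+00,
         1.00000000e+00]])} 0.0187
{'time': 0.1, 'qpos': array([-1.27900187e+00,  2.87106292e-01,  1.57803968e+00, -2.81958869e-05,
        1.27857845e+00, -1.49985838e-01]), 'dq': array([ 0.00072763,  0.00034122, -0.0026923 , -0.00073216,  0.00041396,
       -0.000637  ]), 'joint_efforts': array([ 1.54540696e-03, -4.07293010e+01, -2.93699831e+01, -1.50324563e-04,
        3.35163888e-03,  1.30002624e-05]), 'eef_pos': array([ 0.28843029, -0.60953523,  0.19506117]), 'tcp_rot': array([ 9.75701359e-01,  2.19102081e-01, -8.89746531e-05, -1.06225175e-03]), 'contact_force': array([0.11004578, 0.15740415, 0.30122654]), 'wrist_torque': array([ 0.0150945 , -0.007485  ,  0.02306466]), 'finger_force': 0.0, 'opening': 0.995901066439772}
```

View pics/top0.png

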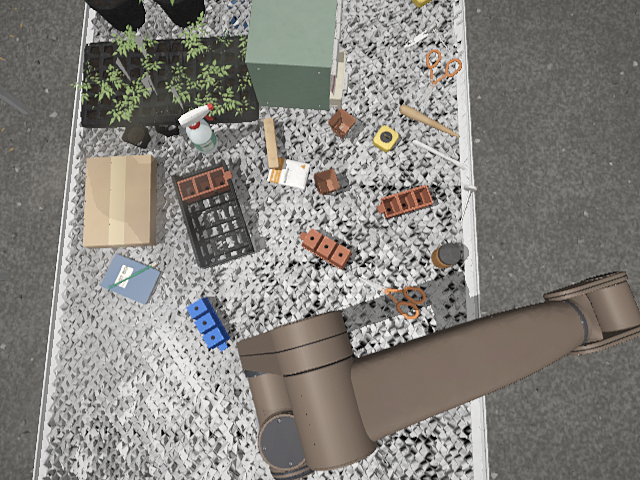

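View pics/scene0.png

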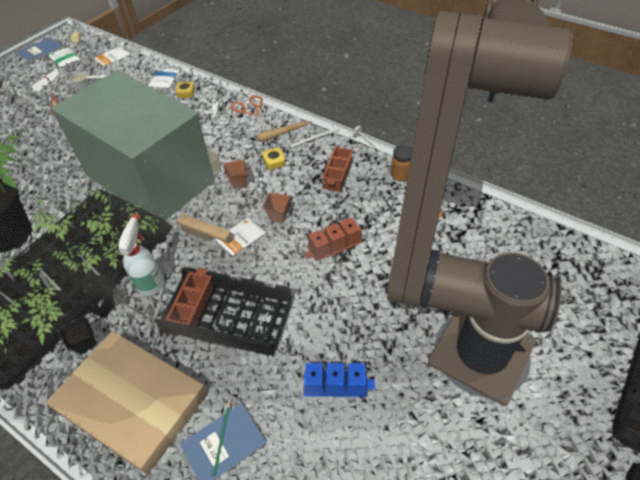

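Run:
```python
import cv2
a=cv2.imread("pics/top0.png")
c=cv2.resize(a[155:275,170:300],None,fx=4.4,fy=4.4,interpolation=cv2.INTER_CUBIC)
d=cv2.resize(a[170:280,290:450],None,fx=5,fy=5,interpolation=cv2.INTER_CUBIC)
cv2.imwrite("pics/c1.png",c);cv2.imwrite("pics/c2.png",d)
```

```text
(no output)
```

View pics/c1.png

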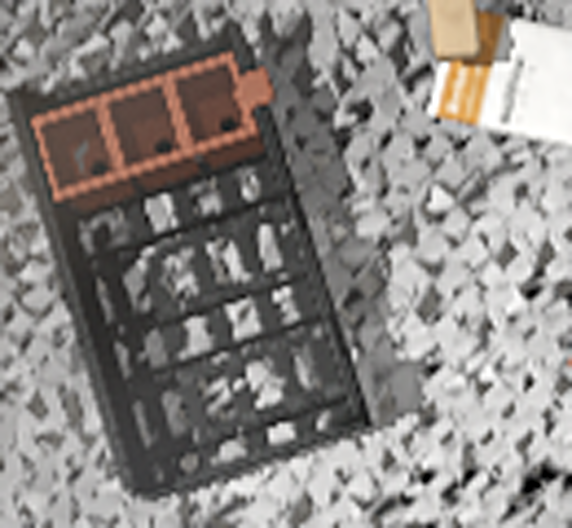

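View pics/c2.png

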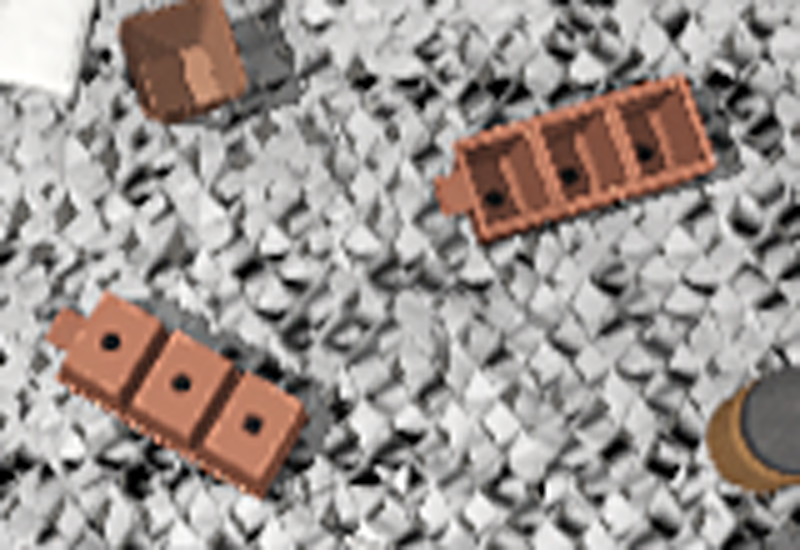

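Top picture: the candidates are strip_inverted (325,249), holes up and tab left at (303,236); strip_reversed (405,201), mouths up and tab left at (380,209); the loaded strip (204,184), which stays; and the blue look-alike (208,324), not meant. The small pots at (328,181) and (342,123) and the jar (447,256) also stay. The close crop confirms the choice.

```bash
cat > h.py <<'E'
import numpy as np, cv2
from scipy.spatial.transform import Rotation as R
from plant import readout,cams
def cam(name,st=None):
    c=cams.get_calibration(name)
    if name=="wrist":
        T=np.array(c["T_tool_cam"]);Rt=R.from_quat(st["tcp_rot"]).as_matrix()
        return c,Rt@T[:3,3]+st["eef_pos"],Rt@T[:3,:3]
    return c,c["eye"],R.from_quat(c["rotation"]).as_matrix()
def pix2w(C,uv,z):
    c,e,M=C; uv=np.atleast_2d(uv).astype(float)
    d=np.c_[(uv[:,0]-c["cx"])/c["fx"],-(uv[:,1]-c["cy"])/c["fy"],-np.ones(len(uv))]@M.T
    return e+d*((z-e[2])/d[:,2])[:,None]
def w2pix(C,P):
    c,e,M=C; p=(np.atleast_2d(P)-e)@M
    return np.c_[c["cx"]-c["fx"]*p[:,0]/p[:,2],c["cy"]+c["fy"]*p[:,1]/p[:,2]]
E
python3 - <<'E'
from h import *
C=cam("top"); print(R.from_quat(cams.get_calibration("top")["rotation"]).as_matrix()[:,2])
f=lambda p,s,o:(np.array(p)+.5)/s-.5+np.array(o)
def show(n,P): print(n,np.round(P[:,:2]*1000,1).tolist())
h=pix2w(C,f([(110,342),(181,383),(253,424)],5,(290,170)),.055);show("inv holes",h)
r=pix2w(C,f([(456,143),(685,75),(717,160),(482,243)],5,(290,170)),.055);show("rev",r);print(r.mean(0),np.degrees(np.arctan2(*(r[1]+r[2]-r[0]-r[3])[[1,0]])))
v=h[2]-h[0];print("inv yaw d",np.degrees(np.arctan2(v[1],v[0])),np.linalg.norm(v))
l=pix2w(C,f([(33,120),(233,52),(263,132),(58,202)],4.4,(170,155)),.059);show("loaded",l);v=l[1]+l[2]-l[0]-l[3];print(l.mean(0),np.degrees(np.arctan2(v[1],v[0])))
t=pix2w(C,f([(235,35),(370,425),(135,495),(10,92)],4.4,(170,155)),.062);show("tray",t);print(t.mean(0),[np.linalg.norm(t[i]-t[i-1]) for i in range(4)])
t=pix2w(C,f([(150,490),(375,420)],4.4,(170,155)),.03);show("nearwall z30",t)
print(pix2w(C,[[328,181],[290,175],[435,245]],.06))
E
```

```text
[-0.17433021 -0.02662034  0.98432735]
inv holes [[485.6, -45.6], [462.2, -86.4], [438.9, -127.4]]
rev [[604.2, -244.5], [645.7, -377.6], [594.9, -394.4], [545.0, -258.6]]
[ 0.5974393  -0.31879024  0.055     ] -71.23418177605467
inv yaw d -119.70700043507334 0.09419503196482147
loaded [[649.4, 351.8], [697.3, 219.7], [641.8, 197.0], [593.0, 331.4]]
[0.64539403 0.27498116 0.059     ] -70.06382657130818
tray [[708.2, 218.2], [445.0, 118.3], [398.2, 268.4], [667.8, 367.5]]
[0.55480759 0.24309653 0.062     ] [np.float64(0.15468814696368036), np.float64(0.28153937308069255), np.float64(0.15729839462351491), np.float64(0.2872698605727399)]
nearwall z30 [[405.2, 267.5], [453.1, 120.1]]
[[ 0.65372464 -0.09139902  0.06      ]
 [ 0.67148156  0.019836    0.06      ]
 [ 0.46728924 -0.39451003  0.06      ]]
```

>>> {"method": "step_arm", "body": {
  "increments": [
    [[22, 20.8, 5], [0, 0, -0.12]],
    [[22, 20.8, 5], [0, 0, -0.12]],
    [[22, 20.8, 5], [0, 0, -0.12]],
    [[22, 20.8, 5], [0, 0, -0.12]],
    [[22, 20.8, 5], [0, 0, -0.12]],
    [[22, 20.8, 5], [0, 0, -0.12]],
    [[22, 20.8, 5], [0, 0, -0.12]]
  ]
}}

```text
time: 0.68
eef_pos: [0.4433, -0.4631, 0.2309]
tcp_rot: [0.98, -0.201, -0.0, -0.0]
contact_force: [-0.4, 0.2, 1.3]
opening: 1.0
finger_force: 0.0
```

>>> {"method": "step_arm", "body": {
  "increments": [
    [[22, 20.8, 0], [0, 0, -0.12]],
    [[22, 20.8, 0], [0, 0, -0.12]],
    [[22, 20.8, 0], [0, 0, -0.12]],
    [[22, 20.8, 0], [0, 0, -0.12]],
    [[22, 20.8, 0], [0, 0, -0.12]],
    [[22, 20.8, 0], [0, 0, -0.12]],
    [[22, 20.8, 0], [0, 0, -0.12]],
    [[0, 0, 0], [0, 0, 0]]
  ]
}}

```text
time: 1.35
eef_pos: [0.5995, -0.3146, 0.2304]
tcp_rot: [0.815, -0.58, -0.001, -0.001]
contact_force: [0.2, -0.3, -0.8]
opening: 1.0
finger_force: 0.0
```

Run:
```python
from h import *
st=readout.get_state(); im=cams.read_camera("wrist")
np.savez("w1.npz",im=im,p=st["eef_pos"],q=st["tcp_rot"])
cv2.imwrite("pics/w1.png",im[:,:,::-1]); print(st["time"],st["eef_pos"],st["tcp_rot"],st["qpos"])
C=cam("wrist",st); print(w2pix(C,[[.5974,-.3188,.055]]))
```

```text
1.35 [ 0.59952401 -0.31455663  0.23041466] [ 8.14658387e-01 -5.79939628e-01 -5.01431586e-04 -1.22057958e-03] [-0.63381385  0.268505    1.53616209  0.00249294  1.33796601  2.17371642]
[[320.50640802 208.58117454]]
```

View pics/w1.png

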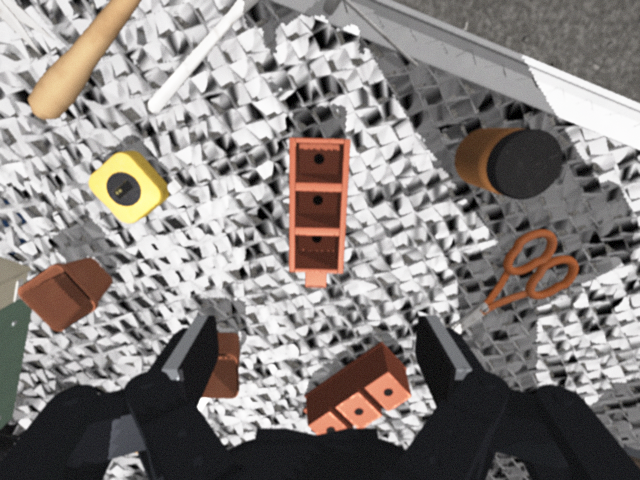

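Wrist view: strip_reversed is centred at (319,206), mouths up, tab at (316,279) towards the bottom of the picture. strip_inverted is partly visible at (360,395). I'll fit silhouettes in code.

```bash
cat >> h.py <<'E'
from scipy.optimize import minimize
def box(x0,x1,y0,y1,z): return [[x,y,z] for x in(x0,x1) for y in(y0,y1)]
BODY=[np.array(box(-71,71,-30,30,55)+box(-71,71,-30,30,52))/1e3,
      np.array(box(-98+9-9+9-1,-71,-12,12,55)+box(-89,-71,-12,12,52))/1e3]
BODY[1]=np.array(box(-89,-70,-12,12,55)+box(-89,-70,-12,12,52))/1e3
for c in(-47,0,47): BODY.append(np.array(box(c-22.5,c+22.5,-26.75,26.75,52)+box(c-18.5,c+18.5,-24.75,24.75,0))/1e3)
def pose(p,z,up=True):
    r=R.from_euler('z',p[2]) if up else R.from_euler('z',p[2])*R.from_euler('x',np.pi)
    return r,np.array([p[0]/1e3,p[1]/1e3,z])
def sil(C,r,t,S=4):
    m=np.zeros((480*S,640*S),np.uint8)
    for b in BODY:
        q=w2pix(C,r.apply(b)+t); h=cv2.convexHull(((q+.5)*S-.5).astype(np.float32))
        cv2.fillConvexPoly(m,np.round(h*16).astype(np.int32),1,cv2.LINE_8,4)
    return cv2.resize(m.astype(np.float32),(640,480),interpolation=cv2.INTER_AREA)
def clay(im,box):
    hsv=cv2.cvtColor(im,cv2.COLOR_RGB2HSV); H,S_,V=cv2.split(hsv)
    m=(((H<14)|(H>172))&(S_>75)&(V>35)).astype(np.uint8)
    k=np.zeros_like(m); x0,y0,x1,y1=box; k[y0:y1,x0:x1]=m[y0:y1,x0:x1]
    n,l,s,_=cv2.connectedComponentsWithStats(k); b=(l==1+s[1:,4].argmax()).astype(np.uint8)
    cs,_=cv2.findContours(b,cv2.RETR_EXTERNAL,cv2.CHAIN_APPROX_NONE)
    cv2.drawContours(b,cs,-1,1,-1); return b
def fit(C,im,p0,z,up=True,pad=25):
    r,t=pose(p0,z,up); q=np.vstack([w2pix(C,r.apply(b)+t) for b in BODY])
    lo=np.maximum(q.min(0)-pad,0).astype(int);hi=(q.max(0)+pad).astype(int)
    m=clay(im,(*lo,*hi)).astype(np.float32)
    f=lambda d:np.abs(sil(C,*pose([p0[0]+d[0],p0[1]+d[1],p0[2]+d[2]/70],z,up))-m)[lo[1]:hi[1],lo[0]:hi[0]].sum()
    o=minimize(f,[0,0,0],method='Nelder-Mead',options=dict(initial_simplex=[[-4,-4,-3],[4,-2,3],[-2,5,1],[3,3,-4]],xatol=.05,fatol=.5))
    p=np.array([p0[0]+o.x[0],p0[1]+o.x[1],p0[2]+o.x[2]/70]); return np.r_[p[:2],np.degrees(p[2])],o.fun,m.sum()
E
python3 - <<'E'
from h import *
d=np.load("w1.npz"); C=cam("wrist",dict(eef_pos=d["p"],tcp_rot=d["q"])); ra=np.radians
T=cam("top"); t=cv2.imread("pics/top0.png")[:,:,::-1].copy()
print("wrist rev",fit(C,d["im"],[597.4,-318.8,ra(-71.2)],0))
print("top rev",fit(T,t,[597.4,-318.8,ra(-71.2)],0))
print("top inv",fit(T,t,[462,-86.5,ra(-119.7)],.055,False))
print("top loaded",fit(T,t,[645.4,275,ra(110)],.004,pad=6))
s=cv2.imread("pics/scene0.png")[:,:,::-1].copy();S=cam("scene")
print("scene rev",fit(S,s,[597.4,-318.8,ra(-71.2)],0))
print("scene inv",fit(S,s,[462,-86.5,ra(-119.7)],.055,False))
print("scene loaded",fit(S,s,[645.4,275,ra(110)],.004,pad=6))
E
```

```text
wrist rev (array([ 600.0072487 , -317.12912265,  -72.42180711]), np.float64(215.5), np.float32(8104.0))
top rev (array([ 598.58057987, -318.98654258,  -72.53025799]), np.float64(54.8125), np.float32(1111.0))
top inv (array([ 462.42569865,  -87.40491408, -120.01015162]), np.float64(51.25), np.float32(1060.0))
top loaded (array([646.57697791, 277.3647511 , 109.61393847]), np.float64(53.125), np.float32(1176.0))
scene rev (array([ 600.32580074, -320.11648531,  -72.26102802]), np.float64(71.8125), np.float32(887.0))
scene inv (array([ 462.6642464 ,  -88.30922036, -119.30489515]), np.float64(100.625), np.float32(1468.0))
scene loaded (array([650.16025681, 273.311228  , 109.05740444]), np.float64(229.8125), np.float32(1697.0))
```

>>> {"method": "step_arm", "body": {
  "increments": [
    [[0.5, -2.6, -36], [0, 0, -0.027]],
    [[0, 0, -36], [0, 0, 0]],
    [[0, 0, -36], [0, 0, 0]],
    [[0, 0, -36], [0, 0, 0]],
    [[0, 0, -36], [0, 0, 0]],
    [[0, 0, -36], [0, 0, 0]],
    [[0, 0, 0], [0, 0, 0]]
  ]
}}

```text
time: 1.98
eef_pos: [0.5902, -0.3182, 0.0053]
tcp_rot: [0.806, -0.591, -0.009, 0.0]
contact_force: [-1.4, 0.5, -1.6]
opening: 0.999
finger_force: 0.0
```

>>> {"method": "step_arm", "body": {
  "increments": [
    [[0, 0, 0], [0, 0, 0]],
    [[0, 0, 0], [0, 0, 0]],
    [[0, 0, 0], [0, 0, 0]],
    [[0, 0, 0], [0, 0, 0]],
    [[0, 0, 0], [0, 0, 0]],
    [[0, 0, 0], [0, 0, 0]]
  ],
  "fingers": -1,
  "grip_force": 25
}}

```text
time: 2.48
eef_pos: [0.5974, -0.3244, 0.0203]
tcp_rot: [0.807, -0.591, 0.002, 0.002]
contact_force: [-6.9, -1.7, 8.5]
opening: 0.144
finger_force: 4.2
```

Run:
```python
from h import *
im=cams.read_camera("wrist"); t=cams.read_camera("top")
c=cv2.resize(t[150:290,290:480],None,fx=2.5,fy=2.5); o=np.zeros((480,640+475,3),np.uint8);o[:,:640]=im;o[:350,640:]=c
cv2.imwrite("pics/w2.png",cv2.resize(o,(800,344))[:,:,::-1]); s=readout.get_state();print(s)
```

```text
{'time': 2.5833, 'qpos': array([-0.64446918,  0.47604853,  1.67217571, -0.0034538 ,  0.98855476,
        2.19243024]), 'dq': array([ 0.00080889,  0.00349861,  0.00436738, -0.00686872, -0.00254383,
        0.00056783]), 'joint_efforts': array([ 2.11917937e+00, -4.01471686e+01, -2.39816111e+01,  8.03745501e-01,
       -5.48098683e-01,  9.78278222e-04]), 'eef_pos': array([ 0.59798916, -0.32420626,  0.01997744]), 'tcp_rot': array([ 0.80678215, -0.59084235,  0.00239017,  0.00147203]), 'contact_force': array([-4.85186004, -1.56416702,  8.1237902 ]), 'wrist_torque': array([-0.38125318,  0.89131732, -0.00293731]), 'finger_force': 3.9387869741767645, 'opening': 0.0012274463389541827}
```

View pics/w2.png

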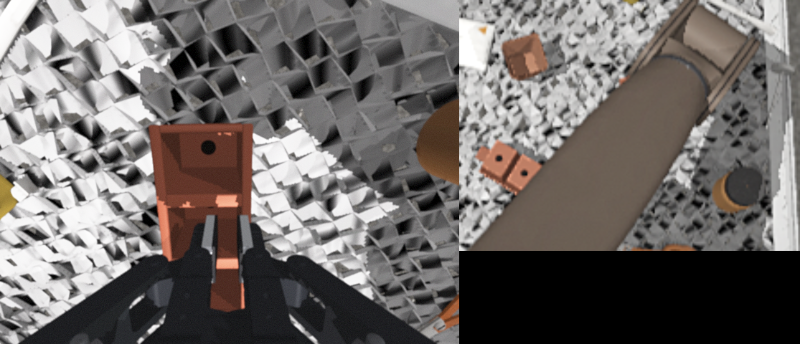

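>>> {"method": "step_arm", "body": {
  "increments": [
    [[0, 0, 0], [0, 0, 0]],
    [[0, 0, 0], [0, 0, 0]],
    [[0, 0, 0], [0, 0, 0]]
  ],
  "fingers": -0.7
}}

```text
time: 2.83
eef_pos: [0.5997, -0.3238, 0.0201]
tcp_rot: [0.807, -0.591, 0.004, 0.0]
contact_force: [0.3, -1.3, 6.0]
opening: 0.144
finger_force: 2.7
```

>>> {"method": "step_arm", "body": {
  "increments": [
    [[0, 0, 10], [0, 0, 0]],
    [[0, 0, 20], [0, 0, 0]],
    [[0, 0, 30], [0, 0, 0]],
    [[0, 0, 40], [0, 0, 0]],
    [[0, 0, 40], [0, 0, 0]],
    [[0, 0, 40], [0, 0, 0]],
    [[0, 0, 25], [0, 0, 0]],
    [[0, 0, 10], [0, 0, 0]]
  ]
}}

```text
time: 3.5
eef_pos: [0.5993, -0.3229, 0.2391]
tcp_rot: [0.807, -0.591, 0.006, 0.0]
contact_force: [0.7, -0.3, 1.3]
opening: 0.151
finger_force: 0.0
```

>>> {"method": "step_arm", "body": {
  "increments": [
    [[0, 0, 0], [0, 0, 0]],
    [[0, 0, 0], [0, 0, 0]],
    [[0, 0, 0], [0, 0, 0]]
  ],
  "fingers": 1
}}

```text
time: 3.75
eef_pos: [0.5959, -0.3206, 0.2271]
tcp_rot: [0.806, -0.591, -0.003, -0.0]
contact_force: [-0.7, 0.7, -0.3]
opening: 0.564
finger_force: 0.0
```

Run:
```python
from h import *
st=readout.get_state(); im=cams.read_camera("wrist");s2=readout.get_state()
np.savez("w3.npz",im=im,p=st["eef_pos"],q=st["tcp_rot"])
cv2.imwrite("pics/w3.png",im[:,:,::-1])
print(st["eef_pos"],s2["eef_pos"],st["tcp_rot"],st["opening"])
C=cam("wrist",st)
print(fit(C,im,[600,-317,np.radians(-72)],0,pad=45))
```

```text
[ 0.5958651  -0.32062121  0.22706318] [ 0.59575792 -0.32057552  0.2265231 ] [ 8.06493268e-01 -5.91237508e-01 -2.61066655e-03 -3.68784376e-05] 0.5637076233310562
(array([ 614.28802976, -313.15817873,  -71.227131  ]), np.float64(224.0), np.float32(8231.0))
```

View pics/w3.png

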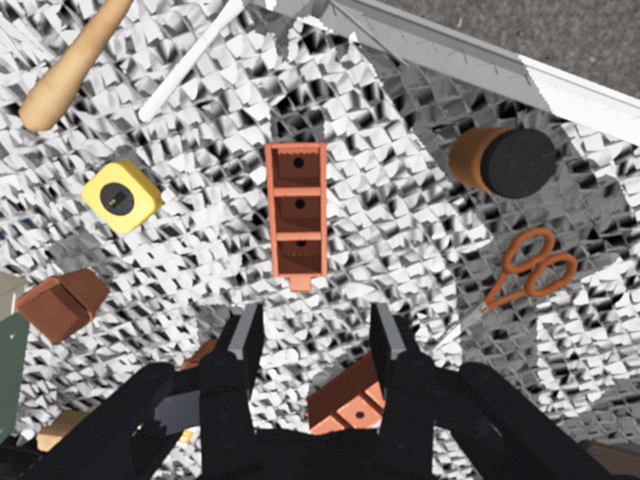

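The strip moved about 14 mm but is still upright. The fast descent swayed, and one finger went into a cell. I'll let the arm settle, measure again, and descend slowly.

>>> {"method": "step_arm", "body": {
  "increments": [
    [[0, 0, 0], [0, 0, 0]],
    [[0, 0, 0], [0, 0, 0]],
    [[0, 0, 0], [0, 0, 0]],
    [[0, 0, 0], [0, 0, 0]],
    [[0, 0, 0], [0, 0, 0]],
    [[0, 0, 0], [0, 0, 0]],
    [[0, 0, 0], [0, 0, 0]]
  ]
}}

```text
time: 4.38
eef_pos: [0.5972, -0.3216, 0.2304]
tcp_rot: [0.806, -0.591, 0.0, -0.0]
contact_force: [0.5, 0.0, -0.2]
opening: 0.999
finger_force: 0.0
```

```bash
cat >> h.py <<'E'
def look(name,p0,z,up=True,pad=25):
    a=readout.get_state(); im=cams.read_camera(name); b=readout.get_state()
    a["eef_pos"]=np.array(a["eef_pos"]);C=cam(name,a)
    r=R.from_quat(a["tcp_rot"])
    print("t%.2f"%a["time"],"eef",np.round(a["eef_pos"]*1e3,1),"drift",np.round((b["eef_pos"]-a["eef_pos"])*1e3,1),"tool x",np.round(r.as_matrix()[:,0],3),"z",np.round(r.as_matrix()[:,2],3),"yaw %.1f"%np.degrees(np.arctan2(*r.as_matrix()[[1,0],0])),"q6 %.2f"%a["qpos"][5],"op %.3f"%a["opening"])
    if p0 is not None: print(fit(C,im,[p0[0],p0[1],np.radians(p0[2])],z,up,pad))
    return im,C
E
python3 - <<'E'
from h import *
look("wrist",[613,-313,-71],0)
E
```

```text
t4.38 eef [ 597.2 -321.6  230.4] drift [-0. -0.  0.] tool x [ 0.301 -0.954  0.   ] z [ 0. -0. -1.] yaw -72.5 q6 2.19 op 0.999
(array([ 614.15493664, -313.22794117,  -71.35865541]), np.float64(222.4375), np.float32(8053.0))
```

>>> {"method": "step_arm", "body": {
  "increments": [
    [[5, 3, -8], [0, 0, 0.02]],
    [[6, 3, -16], [0, 0, 0]],
    [[6, 2.4, -22], [0, 0, 0]],
    [[0, 0, -22], [0, 0, 0]],
    [[0, 0, -22], [0, 0, 0]],
    [[0, 0, -22], [0, 0, 0]],
    [[0, 0, -16], [0, 0, 0]],
    [[0, 0, -8], [0, 0, 0]]
  ]
}}

```text
time: 5.1
eef_pos: [0.6123, -0.311, 0.0888]
tcp_rot: [0.813, -0.583, -0.004, -0.0]
contact_force: [-0.6, -0.9, -0.3]
opening: 1.003
finger_force: 0.0
```

>>> {"method": "step_arm", "body": {
  "increments": [
    [[0, 0, 0], [0, 0, 0]],
    [[0, 0, 0], [0, 0, 0]],
    [[0, 0, 0], [0, 0, 0]],
    [[0, 0, -5], [0, 0, 0]],
    [[0, 0, -8], [0, 0, 0]],
    [[0, 0, -11], [0, 0, 0]],
    [[0, 0, -11], [0, 0, 0]],
    [[0, 0, -11], [0, 0, 0]]
  ]
}}

```text
time: 5.77
eef_pos: [0.6137, -0.3129, 0.0467]
tcp_rot: [0.812, -0.583, -0.0, -0.0]
contact_force: [0.3, 0.7, 0.7]
opening: 1.002
finger_force: 0.0
```

>>> {"method": "step_arm", "body": {
  "increments": [
    [[0, 0, -11], [0, 0, 0]],
    [[0, 0, -10], [0, 0, 0]],
    [[0, 0, -8], [0, 0, 0]],
    [[0, 0, -5], [0, 0, 0]],
    [[0, 0, 0], [0, 0, 0]],
    [[0, 0, 0], [0, 0, 0]],
    [[0, 0, 0], [0, 0, 0]],
    [[0, 0, 0], [0, 0, 0]]
  ]
}}

```text
time: 6.43
eef_pos: [0.6147, -0.3136, 0.0153]
tcp_rot: [0.812, -0.583, 0.001, -0.0]
contact_force: [0.4, 1.0, 0.6]
opening: 0.996
finger_force: 0.0
```

>>> {"method": "step_arm", "body": {
  "increments": [
    [[0, 0, 0], [0, 0, 0]],
    [[0, 0, 0], [0, 0, 0]],
    [[0, 0, 0], [0, 0, 0]],
    [[0, 0, 0], [0, 0, 0]],
    [[0, 0, 0], [0, 0, 0]],
    [[0, 0, 0], [0, 0, 0]],
    [[0, 0, 0], [0, 0, 0]]
  ],
  "fingers": -1,
  "grip_force": 25
}}

```text
time: 7.02
eef_pos: [0.6141, -0.3131, 0.0144]
tcp_rot: [0.812, -0.583, -0.0, -0.0]
contact_force: [1.0, 0.8, 1.9]
opening: 0.059
finger_force: 25.6
```

Run:
```python
from h import *
im=cams.read_camera("wrist"); t=cams.read_camera("scene"); print(readout.get_state()["opening"],readout.get_state()["finger_force"])
np.savez("w4.npz",im=im,t=t)
o=np.zeros((600,800,3),np.uint8);o[:330,:440]=cv2.resize(im,(440,330));o[:330,440:]=cv2.resize(t[110:230,290:420],(360,330),interpolation=cv2.INTER_CUBIC)
o[330:,:400]=cv2.resize(im[230:430,200:500],(400,270))
cv2.imwrite("pics/w4.png",o[:,:,::-1])
```

```text
0.06018293136036366 25.675886571407318
```

View pics/w4.png

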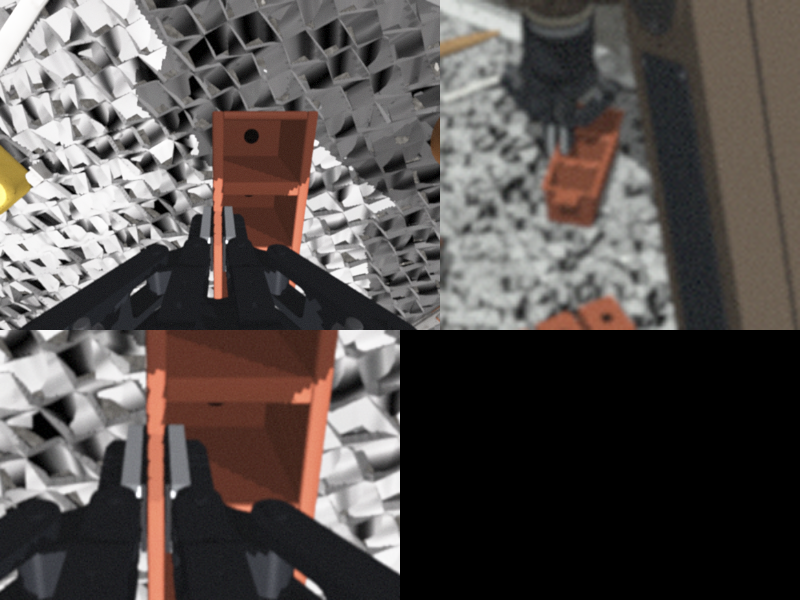

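The close view shows the gripper pinching only the strip's left (strip +y) flange wall, with one finger inside the middle cell. The wall is at crop (155,430). It's a firm 25 N grip and known exactly, and it needs little room to let go, so I'll carry the strip that way. Next I measure the strip in the hand from its visible half.

```bash
cat >> h.py <<'E'
def fitrows(C,im,p0,z,rmax,up=True,fixed=None,rmin=0):
    m=clay(im,(0,rmin,640,rmax)).astype(np.float32)
    def f(d): return np.abs(sil(C,*pose([p0[0]+d[0],p0[1]+d[1],np.radians(p0[2])+d[2]/70],z,up))-m)[rmin:rmax].sum()
    o=minimize(f,[0,0,0],method='Nelder-Mead',options=dict(initial_simplex=[[-4,-4,-3],[4,-2,3],[-2,5,1],[3,3,-4]],xatol=.05,fatol=.5))
    return np.array([p0[0]+o.x[0],p0[1]+o.x[1],p0[2]+np.degrees(o.x[2]/70)]),o.fun,m.sum()
E
python3 - <<'E'
from h import *
st=readout.get_state(); im=np.load("w4.npz")["im"]; C=cam("wrist",st)
print(np.round(st["eef_pos"]*1e3,1),st["tcp_rot"])
for r in (270,285): print(fitrows(C,im,[588,-322,-71],0,r))
E
```

```text
[ 614.1 -313.    14.4] [ 8.12360347e-01 -5.83155768e-01 -1.11555368e-04 -6.55235084e-05]
(array([ 590.12037228, -320.04254672,  -71.89313003]), np.float64(377.8125), np.float32(15916.0))
(array([ 589.45326726, -320.20873296,  -71.57242318]), np.float64(407.625), np.float32(18001.0))
```

>>> {"method": "step_arm", "body": {
  "increments": [
    [[0, 0, 5], [0, 0, 0]],
    [[0, 0, 12], [0, 0, 0]],
    [[0, 0, 20], [0, 0, 0]],
    [[0, 0, 25], [0, 0, 0]],
    [[0, 0, 25], [0, 0, 0]],
    [[0, 0, 20], [0, 0, 0]],
    [[0, 0, 13], [0, 0, 0]],
    [[0, 0, 6], [0, 0, 0]]
  ]
}}

```text
time: 7.78
eef_pos: [0.615, -0.3139, 0.1437]
tcp_rot: [0.812, -0.583, 0.002, 0.0]
contact_force: [-0.1, -0.8, -0.4]
opening: 0.06
finger_force: 25.4
```

>>> {"method": "step_arm", "body": {
  "increments": [
    [[0, 0, 0], [0, 0, 0]],
    [[0, 0, 0], [0, 0, 0]],
    [[0, 0, 0], [0, 0, 0]],
    [[0, 0, 0], [0, 0, 0]]
  ]
}}

```text
time: 8.12
eef_pos: [0.6131, -0.3125, 0.138]
tcp_rot: [0.812, -0.583, -0.002, 0.0]
contact_force: [-0.5, -0.3, -1.5]
opening: 0.062
finger_force: 25.4
```

Run:
```python
from h import *
im,C=look("wrist",None,0); print(readout.get_state()["eef_pos"][2],fitrows(C,im,[588,-322,-71],readout.get_state()["eef_pos"][2]-.0144,285))
```

```text
t8.12 eef [ 613.1 -312.5  138. ] drift [ 0.2 -0.1  0.2] tool x [ 0.32  -0.947 -0.003] z [-0.003  0.002 -1.   ] yaw -71.3 q6 2.20 op 0.062
0.1382609339368221 (array([ 588.66802995, -319.59557841,  -71.44692142]), np.float64(644.125), np.float32(17714.0))
```

>>> {"method": "step_arm", "body": {
  "increments": [
    [[-1, 7, 5], [0, 0, 0.04]],
    [[-2, 14, 10], [0, 0, 0.08]],
    [[-2.9, 21.25, 10], [0, 0, 0.12]],
    [[-2.9, 21.25, 10], [0, 0, 0.12]],
    [[-2.9, 21.25, 10], [0, 0, 0.12]],
    [[-2.9, 21.25, 10], [0, 0, 0.12]],
    [[-2.9, 21.25, 10], [0, 0, 0.12]],
    [[-2.9, 21.25, 10], [0, 0, 0.12]]
  ]
}}

```text
time: 8.83
eef_pos: [0.5931, -0.1635, 0.2148]
tcp_rot: [0.98, -0.198, -0.001, -0.0]
contact_force: [0.1, -0.6, -0.3]
opening: 0.062
finger_force: 25.4
```

>>> {"method": "step_arm", "body": {
  "increments": [
    [[-2.9, 21.25, 0], [0, 0, 0.12]],
    [[-2.9, 21.25, 0], [0, 0, 0.12]],
    [[-2.9, 21.25, 0], [0, 0, 0.12]],
    [[-2.9, 21.25, 0], [0, 0, 0.12]],
    [[-2.9, 21.25, 0], [0, 0, 0.12]],
    [[-2.9, 21.25, 0], [0, 0, 0.12]],
    [[-2.9, 21.25, 0], [0, 0, 0.12]],
    [[-2.9, 21.25, 0], [0, 0, 0.12]]
  ]
}}

```text
time: 9.5
eef_pos: [0.5699, 0.0064, 0.2144]
tcp_rot: [0.961, 0.277, -0.001, -0.0]
contact_force: [0.7, 0.2, -0.6]
opening: 0.064
finger_force: 25.4
```

>>> {"method": "step_arm", "body": {
  "increments": [
    [[-2.9, 21.25, 0], [0, 0, 0.12]],
    [[-2.9, 21.25, 0], [0, 0, 0.12]],
    [[-2.9, 21.25, 0], [0, 0, 0.12]],
    [[-2.9, 21.25, 0], [0, 0, 0.12]],
    [[-2.9, 21.25, 0], [0, 0, 0.12]],
    [[-2.9, 21.25, 0], [0, 0, 0.12]],
    [[-2.9, 21.25, 0], [0, 0, 0.12]],
    [[-2.9, 21.25, 0], [0, 0, 0.12]]
  ]
}}

```text
time: 10.17
eef_pos: [0.5466, 0.1763, 0.2144]
tcp_rot: [0.725, 0.689, -0.001, -0.0]
contact_force: [-0.3, -0.4, -1.1]
opening: 0.06
finger_force: 25.4
```

>>> {"method": "step_arm", "body": {
  "increments": [
    [[-2.9, 21.25, 0], [0, 0, 0.12]],
    [[-2.9, 21.25, 0], [0, 0, 0.12]],
    [[-3, 14, 0], [0, 0, 0.11]],
    [[-1.4, 7, 0], [0, 0, 0.06]],
    [[0, 0, 0], [0, 0, 0]],
    [[0, 0, 0], [0, 0, 0]],
    [[0, 0, 0], [0, 0, 0]],
    [[0, 0, 0], [0, 0, 0]]
  ]
}}

```text
time: 10.83
eef_pos: [0.5372, 0.2381, 0.215]
tcp_rot: [0.572, 0.82, -0.0, -0.0]
contact_force: [0.5, -0.2, -1.5]
opening: 0.061
finger_force: 25.4
```

>>> {"method": "step_arm", "body": {
  "increments": [
    [[0, 0, 0], [0, 0, 0]],
    [[0, 0, 0], [0, 0, 0]],
    [[0, 0, 0], [0, 0, 0]]
  ]
}}

```text
time: 11.08
eef_pos: [0.5373, 0.2384, 0.2154]
tcp_rot: [0.572, 0.82, 0.0, 0.0]
contact_force: [0.2, 1.0, -0.3]
opening: 0.057
finger_force: 25.4
```

Run:
```python
from h import *
im,C=look("wrist",None,0); s=readout.get_state(); np.savez("w5.npz",im=im); cv2.imwrite("pics/w5.png",im[:,:,::-1])
r,t=pose([646.6,277.4,np.radians(109.6)],.004); print("loaded px",w2pix(C,r.apply(BODY[0][:4])+t).round())
r,t=pose([561.8,247.2,np.radians(109.6)],s["eef_pos"][2]-.0144); print("held px",w2pix(C,r.apply(BODY[0][:4])+t).round())
```

```text
t11.08 eef [537.3 238.4 215.4] drift [-0.   0.1  0. ] tool x [-0.346  0.938 -0.   ] z [ 0. -0. -1.] yaw 110.2 q6 -0.11 op 0.057
loaded px [[454. 285.]
 [397. 285.]
 [475. 145.]
 [410. 144.]]
held px [[422. 448.]
 [306. 447.]
 [463. 167.]
 [306. 165.]]
```

View pics/w5.png

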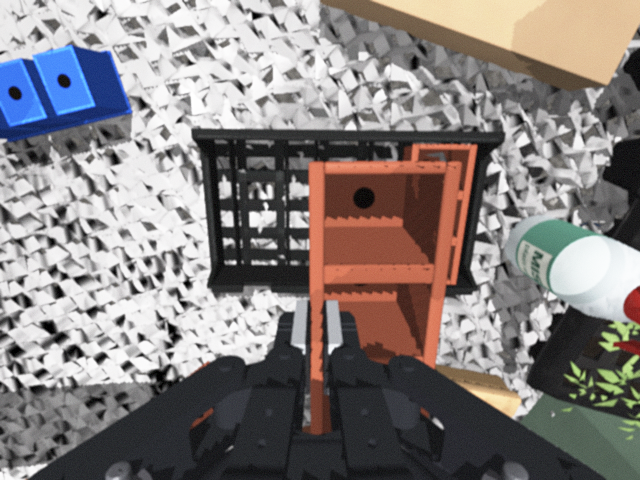

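Wrist view: the held strip's plain end is at row 163, cols 309–461. The tray spans cols 195–500, with its plain end wall at row 135 and its notched wall at row 285. The loaded strip's right flange edge is at col 475. I'll get the exact offsets by image code.

Run:
```python
from h import *
im=np.load("w5.npz")["im"]; st=readout.get_state(); C=cam("wrist",st)
m=clay(im,(290,120,500,285)).astype(np.float32)
R_=slice(120,283)
def U(p):
    a=sil(C,*pose([589.+0*0+0,0,0],0)) if 0 else sil(C,*pose([562+p[0],247+p[1],np.radians(109.6)+p[2]/70],st["eef_pos"][2]-.0144+p[6]/1e3))
    b=sil(C,*pose([646.6+p[3],277.4+p[4],np.radians(109.6)+p[5]/70],.004))
    return np.maximum(a,b)
x0=np.zeros(7); f=lambda p:np.abs(U(p)-m)[R_,290:500].sum()
sx=np.vstack([x0]+[x0+3*np.eye(7)[i] for i in range(7)])
o=minimize(f,x0,method='Nelder-Mead',options=dict(initial_simplex=sx,xatol=.05,fatol=.5,maxiter=600))
p=o.x;print(o.fun,m.sum());print("held",562+p[0],247+p[1],109.6+np.degrees(p[2]/70),"dz",p[6]);print("loaded",646.6+p[3],277.4+p[4],109.6+np.degrees(p[5]/70))
g=cv2.cvtColor(im,cv2.COLOR_RGB2GRAY)
for c in (230,250,290): print("col",c,"rows118-165",g[118:166:1,c].tolist(),"rows255-300",g[255:301,c].tolist())
for r in (170,230,260): print("row",r,"cols185-225",g[r,185:226].tolist(),"470-505",g[r,465:506].tolist())
```

```text
175.125 20954.0
held 561.8900004117658 249.10159248937265 109.84046477872316 dz -1.0821075548156125
loaded 648.3171596164528 279.96209104355637 109.85192040989837
col 230 rows118-165 [248, 247, 245, 246, 246, 247, 247, 249, 249, 247, 212, 110, 53, 47, 53, 60, 50, 65, 59, 58, 46, 37, 21, 23, 19, 13, 16, 10, 24, 20, 23, 24, 25, 23, 18, 22, 23, 19, 19, 24, 27, 23, 24, 24, 19, 32, 35, 42] rows255-300 [40, 39, 46, 40, 73, 133, 184, 197, 174, 129, 61, 30, 27, 31, 22, 27, 23, 27, 26, 27, 31, 28, 29, 34, 24, 32, 32, 31, 30, 37, 43, 46, 52, 47, 47, 44, 52, 78, 122, 137, 163, 209, 237, 242, 241, 237]
col 250 rows118-165 [224, 215, 209, 211, 211, 202, 204, 214, 220, 201, 162, 94, 56, 52, 52, 48, 48, 51, 60, 61, 45, 65, 104, 118, 116, 77, 65, 85, 101, 117, 93, 52, 30, 23, 28, 32, 29, 29, 63, 91, 117, 123, 117, 114, 116, 117, 111, 100] rows255-300 [40, 43, 42, 44, 37, 54, 55, 62, 62, 47, 27, 32, 26, 28, 27, 35, 31, 27, 32, 32, 29, 31, 36, 30, 29, 28, 33, 41, 40, 51, 71, 111, 126, 129, 124, 128, 134, 137, 137, 135, 154, 175, 172, 164, 165, 159]
col 290 rows118-165 [167, 136, 137, 158, 194, 209, 22
[... 904 characters left out ...]
, 250, 246, 179, 85, 51, 53, 56, 64, 59, 37, 23, 17, 16, 21, 13, 14, 20, 36, 43, 39, 40] 470-505 [30, 17, 11, 26, 30, 39, 55, 45, 43, 47, 51, 111, 192, 227, 237, 240, 239, 236, 227, 217, 206, 200, 178, 160, 157, 177, 171, 158, 146, 130, 104, 71, 49, 50, 65, 91, 99, 128, 184, 218, 226]
row 260 cols185-225 [221, 202, 177, 153, 134, 130, 156, 173, 200, 224, 239, 241, 237, 237, 239, 239, 239, 239, 241, 242, 243, 246, 247, 248, 241, 159, 72, 47, 59, 62, 59, 48, 34, 21, 19, 12, 22, 17, 29, 74, 98] 470-505 [44, 41, 43, 45, 41, 52, 108, 170, 203, 210, 208, 217, 212, 179, 128, 98, 76, 75, 88, 115, 141, 137, 147, 148, 160, 177, 203, 215, 218, 215, 216, 209, 190, 183, 167, 137, 108, 103, 115, 121, 123]
```

Run:
```python
from h import *
st=readout.get_state(); C=cam("wrist",st)
a=np.radians(109.85); X=np.array([np.cos(a),np.sin(a)]);Y=np.array([-X[1],X[0]])
def q(n,uv,z):
    P=pix2w(C,uv,z)[:,:2]*1e3; print(n,"X",(P@X).round(1),"Y",(P@Y).round(1))
q("plain outer",[(230,128.6),(250,128.3),(290,129.4)],.062)
q("plain inner",[(230,139),(290,139.5)],.062)
q("notch outer",[(230,292.6),(290,293)],.062)
q("notch inner",[(230,284.5),(290,284.5)],.062)
q("left outer",[(202,170),(207.5,230),(210.2,260)],.03)
q("right outer",[(486,170),(476,230),(471,260)],.03)
for n,p in (("held",[561.9,249.1]),("loaded",[648.3,280])): print(n,np.array(p)@X,np.array(p)@Y)
```

```text
plain outer X [125.4 125.7 125. ] Y [-508.7 -526.7 -562.6]
plain inner X [116.4 116.3] Y [-508.  -562.5]
notch outer X [-37.9 -38. ] Y [-496.5 -559.6]
notch inner X [-28.6 -28.2] Y [-497.2 -559.8]
left outer X [ 84.9  21.1 -13.7] Y [-469.5 -469.  -468.7]
right outer X [ 86.7  22.9 -11.9] Y [-760.1 -759.8 -759.6]
held 43.501549231286496 -613.0987157175246
loaded 43.22773384587876 -704.857611880974
```

>>> {"method": "step_arm", "body": {
  "increments": [
    [[0.6, 0.4, -8], [0, 0, 0]],
    [[0.7, 0.4, -16], [0, 0, 0]],
    [[0, 0, -22], [0, 0, 0]],
    [[0, 0, -24], [0, 0, 0]],
    [[0, 0, -24], [0, 0, 0]],
    [[0, 0, -20], [0, 0, 0]],
    [[0, 0, -12], [0, 0, 0]],
    [[0, 0, -6], [0, 0, 0]]
  ]
}}

```text
time: 11.8
eef_pos: [0.5368, 0.2392, 0.0805]
tcp_rot: [0.572, 0.821, -0.002, -0.001]
contact_force: [-0.2, 0.2, -0.3]
opening: 0.063
finger_force: 25.3
```

>>> {"method": "step_arm", "body": {
  "increments": [
    [[0, 0, 0], [0, 0, 0]],
    [[0, 0, 0], [0, 0, 0]],
    [[0, 0, 0], [0, 0, 0]],
    [[0, 0, 0], [0, 0, 0]],
    [[0, 0, 0], [0, 0, 0]],
    [[0, 0, 0], [0, 0, 0]]
  ]
}}

```text
time: 12.3
eef_pos: [0.539, 0.2398, 0.0843]
tcp_rot: [0.572, 0.821, 0.001, 0.001]
contact_force: [0.6, -0.7, -1.2]
opening: 0.06
finger_force: 25.4
```

Run:
```python
from h import *
im,C=look("wrist",None,0); st=readout.get_state()
cv2.imwrite("pics/w6.png",im[:,:,::-1])
for r in (285,): print(fitrows(C,im,[563.2,249.9,109.8],st["eef_pos"][2]-.0155,r,rmin=0))
```

```text
t12.30 eef [539.  239.8  84.3] drift [-0.2 -0.  -0.3] tool x [-0.347  0.938 -0.   ] z [ 0.002  0.    -1.   ] yaw 110.3 q6 -0.11 op 0.060
(array([602.66840548, 267.18005181, 109.99064142]), np.float64(11032.375), np.float32(31948.0))
```

```bash
cat >> h.py <<'E'
def fit2(C,im,z,h0,l0,win,zl=.004):
    x1,y1,x2,y2=win; m=clay(im,win).astype(np.float32)
    P=lambda b,d,zz:sil(C,*pose([b[0]+d[0],b[1]+d[1],np.radians(b[2])+d[2]/70],zz))
    f=lambda p:np.abs(np.maximum(P(h0,p[:3],z),P(l0,p[3:6],zl))-m)[y1:y2,x1:x2].sum()
    x0=np.zeros(6);sx=np.vstack([x0-1.5]+[x0+3*np.eye(6)[i] for i in range(6)])
    o=minimize(f,x0,method='Nelder-Mead',options=dict(initial_simplex=sx,xatol=.05,fatol=.5,maxiter=500));p=o.x
    H=np.array(h0)+[p[0],p[1],np.degrees(p[2]/70)];L=np.array(l0)+[p[3],p[4],np.degrees(p[5]/70)]
    print("held",H.round(2),"loaded",L.round(2),"err",o.fun,m.sum())
    a=np.radians(109.85);B=np.array([[np.cos(a),np.sin(a)],[-np.sin(a),np.cos(a)]]);print("rel tray axes",(B@(H-L)[:2]).round(2))
E
python3 - <<'E'
from h import *
im,C=look("wrist",None,0); st=readout.get_state()
q=np.vstack([w2pix(C,pose([563.2,249.9,np.radians(109.8)],.068)[0].apply(BODY[0][:4])+[.5632,.2499,.068]),w2pix(C,pose([0,0,np.radians(109.8)],0)[0].apply(BODY[0][:4])+[.6483,.28,.004])]);print(q.round())
fit2(C,im,st["eef_pos"][2]-.0155,[563.2,249.9,109.8],[648.3,280,109.8],(280,0,620,285))
g=cv2.cvtColor(im,cv2.COLOR_RGB2GRAY)
print(np.array2string(g[0:200:2,250]),np.array2string(g[0:200:2,285]))
E
```

```text
t12.35 eef [538.8 239.8  84. ] drift [-0.1 -0.1 -0.2] tool x [-0.347  0.938 -0.   ] z [ 0.001  0.    -1.   ] yaw 110.3 q6 -0.11 op 0.056
[[423. 443.]
 [307. 442.]
 [462. 163.]
 [307. 161.]
 [526. 365.]
 [439. 365.]
 [577. 154.]
 [470. 153.]]
held [563.82 250.83 110.21] loaded [647.93 279.2  109.8 ] err 187.375 32007.0
rel tray axes [ 1.87 88.75]
[229 232 229 231 229 220 221 248 251 250 250 251 250 247 243 239 233 246
 251 251 251 251 250 251 250 251 250 250 249 251 250 247 243 244 243 244
 242 244 215 117  86  86 141 209 211 207 211 222 230 230 231 230 230 231
 215 191 192 202 211 207 209 207 205 203 203 147  47  43  52  52  48  58
  58  46  38  58  56  31  26  32  19  32  30  27  31  27  70 116 124 130
 132 115 118 122 115  61  39  52  52  46] [219 136 172 238 234 232 226 229 222 211 188 191 202 236 243 241 238 229
 236 237 219 161 114 108 102 110 115 168 230 234 235 233 232 212 210 213
 201 123 102  89  94 156 188 204 191 185 188 201 207 192 180 197 201 202
 202 206 208 201 202 204 206 203 201 196 192 158  61  47  47  47  56  52
  50  52  37  79  93  28  21  23  21  20  53  56  18  26  51 102 105 100
 105 109 107 118 125  82  39  44  43  40]
```

Run:
```python
from h import *
st=readout.get_state(); C=cam("wrist",st); im=cams.read_camera("wrist")
a=np.radians(109.85); X=np.array([np.cos(a),np.sin(a)]);Y=np.array([-X[1],X[0]])
g=cv2.cvtColor(im,cv2.COLOR_RGB2GRAY)
print(g[126:156,250],g[126:156,285],g[126:156,230])
for n,uv,z in(("plain outer",[(230,130.8),(250,130.8),(285,130.8)],.062),("plain inner",[(250,148),(285,148)],.062)):
    P=pix2w(C,uv,z)[:,:2]*1e3; print(n,(P@X).round(1))
for p in([563.8,250.8],[647.9,279.2]): print(np.array(p)@X,np.array(p)@Y)
# left low wall outer edge z=.03
for r in(170,230,260): print(r,g[r,40:200:2])
```

```text
[201 204 204 193 154 100  61  40  47  49  50  48  50  50  52  48  51  57
  61  60  51  51  42  51  69  69  57  36  26  30] [195 192 191 185 161 108  64  45  49  46  48  50  54  49  49  48  55  54
  62  60  59  50  44  51  84  97  88  60  33  24] [229 232 236 233 187 105  55  43  50  47  56  43  45  54  53  52  57  64
  64  62  49  40  63 120 147 134  94  45  25  30]
plain outer [125.3 125.3 125.5]
plain inner [116.4 116.5]
44.45538155911344 -615.4630769188624
42.61108954678381 -704.209730866903
170 [238 239 237 236 233 233 233 235 233 234 235 235 227 224 229 230 227 208
 129  91  98 119  97  98 110 118 108  43  26  53 129 186 163  93 132 201
 179 124  70  56  83 107 157 214 226 202 237 132  48  53  32  22  29  17
  16  12  20  14  25  22  21  21  17  25  37  43  40  39  39  30  33  20
  21  25  18   8  25  31  22  29]
230 [237 235 236 238 240 236 232 223 231 231 228 229 233 239 240 241 240 240
 239 239 199 102  35  34  81 152 194 201 204 216 216 214 222 234 242 244
 233 228 227 227 241 247 244 244 243 243 243 241 240 239 238 220  68  53
  49  53  49  35  24  21  19  15  18  20  17  23 131 202 194 214 190 141
  94  79  47  25  19  24  29 170]
260 [235 238 237 237 233 222 223 229 221 180 200 234 242 241 243 239 238 240
 243 243 240 243 243 242 234 234 244 245 243 245 246 243 239 232 232 231
 235 238 243 226 114 117 148 162 171 176 175 179 184 219 235 233 233 198
  84  49  51  52  55  34  26  20  12  23  11  22  11  19 155 237 235 234
 234 232 235 186  41  22  19  25]
```

>>> {"method": "step_arm", "body": {
  "increments": [
    [[-0.5, -0.7, -5], [0, 0, -0.004]],
    [[0, 0, -8], [0, 0, 0]],
    [[0, 0, -9], [0, 0, 0]],
    [[0, 0, -9], [0, 0, 0]],
    [[0, 0, -9], [0, 0, 0]],
    [[0, 0, -8], [0, 0, 0]],
    [[0, 0, -7], [0, 0, 0]],
    [[0, 0, -4], [0, 0, 0]]
  ]
}}

```text
time: 13.12
eef_pos: [0.5371, 0.2387, 0.0227]
tcp_rot: [0.573, 0.819, -0.001, -0.001]
contact_force: [-0.1, -0.1, -1.3]
opening: 0.06
finger_force: 25.4
```

>>> {"method": "step_arm", "body": {
  "increments": [
    [[0, 0, 0], [0, 0, 0]],
    [[0, 0, 0], [0, 0, 0]],
    [[0, 0, 0], [0, 0, 0]],
    [[0, 0, 0], [0, 0, 0]],
    [[0, 0, 0], [0, 0, 0]]
  ]
}}

```text
time: 13.53
eef_pos: [0.5384, 0.2391, 0.025]
tcp_rot: [0.573, 0.819, 0.0, 0.0]
contact_force: [-0.8, -0.2, -0.8]
opening: 0.066
finger_force: 25.4
```

>>> {"method": "step_arm", "body": {
  "increments": [
    [[0, 0, -2], [0, 0, 0]],
    [[0, 0, -2], [0, 0, 0]],
    [[0, 0, -1.2], [0, 0, 0]],
    [[0, 0, 0], [0, 0, 0]],
    [[0, 0, 0], [0, 0, 0]]
  ]
}}

```text
time: 13.95
eef_pos: [0.5378, 0.2389, 0.019]
tcp_rot: [0.573, 0.819, -0.0, -0.0]
contact_force: [-0.4, 1.1, -1.1]
opening: 0.059
finger_force: 25.4
```

>>> {"method": "step_arm", "body": {
  "increments": [
    [[0, 0, -0.6], [0, 0, 0]],
    [[0, 0, -0.6], [0, 0, 0]],
    [[0, 0, 0], [0, 0, 0]]
  ]
}}

```text
time: 14.2
eef_pos: [0.5379, 0.2389, 0.0183]
tcp_rot: [0.573, 0.819, -0.0, -0.0]
contact_force: [-2.2, -0.3, 1.9]
opening: 0.062
finger_force: 25.7
```

>>> {"method": "step_arm", "body": {
  "increments": [
    [[0, 0, 0], [0, 0, 0]],
    [[0, 0, 0], [0, 0, 0]],
    [[0, 0, 0], [0, 0, 0]],
    [[0, 0, 0], [0, 0, 0]]
  ],
  "fingers": -0.6
}}

```text
time: 14.53
eef_pos: [0.538, 0.239, 0.0179]
tcp_rot: [0.573, 0.819, 0.0, 0.0]
contact_force: [0.3, 0.2, -0.8]
opening: 0.2
finger_force: 0.0
```

>>> {"method": "step_arm", "body": {
  "increments": [
    [[0, 0, 4], [0, 0, 0]],
    [[0, 0, 8], [0, 0, 0]],
    [[0, 0, 14], [0, 0, 0]],
    [[0, 0, 22], [0, 0, 0]],
    [[0, 0, 28], [0, 0, 0]],
    [[0, 0, 28], [0, 0, 0]],
    [[0, 0, 28], [0, 0, 0]],
    [[0, 0, 28], [0, 0, 0]]
  ]
}}

```text
time: 15.2
eef_pos: [0.5379, 0.2389, 0.1802]
tcp_rot: [0.573, 0.819, 0.0, 0.0]
contact_force: [0.4, 1.3, 0.9]
opening: 0.198
finger_force: 0.0
```

>>> {"method": "step_arm", "body": {
  "increments": [
    [[0, 0, 24], [0, 0, 0]],
    [[0, 0, 16], [0, 0, 0]],
    [[0, 0, 8], [0, 0, 0]],
    [[0, 0, 0], [0, 0, 0]],
    [[0, 0, 0], [0, 0, 0]],
    [[0, 0, 0], [0, 0, 0]],
    [[0, 0, 0], [0, 0, 0]],
    [[0, 0, 0], [0, 0, 0]]
  ],
  "fingers": 1
}}

```text
time: 15.87
eef_pos: [0.5372, 0.2387, 0.2241]
tcp_rot: [0.573, 0.819, -0.001, -0.001]
contact_force: [0.5, -0.1, -0.0]
opening: 1.0
finger_force: 0.0
```

Run:
```python
from h import *
im,C=look("wrist",None,0); cv2.imwrite("pics/w7.png",im[:,:,::-1])
for z in (.004,.010,.016):
  fit2(C,im,z,[562.9,249.3,109.85],[648,279.6,109.85],(280,100,640,300))
g=cv2.cvtColor(im,cv2.COLOR_RGB2GRAY)
np.savez("w7.npz",im=im)
```

```text
t15.87 eef [537.2 238.7 224.1] drift [0.2 0.  0.3] tool x [-0.343  0.939  0.   ] z [-0.003 -0.001 -1.   ] yaw 110.1 q6 -0.10 op 1.000
held [677.49  78.95 152.11] loaded [648.16 279.37 109.39] err 214.8125 9702.0
rel tray axes [-198.47   40.46]
held [613.11  78.18 188.18] loaded [648.16 279.37 109.39] err 214.75 9702.0
rel tray axes [-177.34  101.28]
held [601.72  89.15 194.07] loaded [648.16 279.38 109.36] err 214.875 9702.0
rel tray axes [-163.16  108.27]
```

Run:
```python
from h import *
st=readout.get_state(); C=cam("wrist",st); im=np.load("w7.npz")["im"]
P=lambda p,z:np.vstack([w2pix(C,pose([p[0],p[1],np.radians(p[2])],z)[0].apply(b)+[p[0]/1e3,p[1]/1e3,z]) for b in BODY])
q=P([562.9,249.3,109.85],.004);print(q.min(0),q.max(0))
for z in(.004,.008,.012,.016): print(z,fit(C,im,[562.9,249.3,np.radians(109.85)],z,pad=8))
print(fit(C,im,[648.1,279.5,np.radians(109.85)],.004,pad=8)); print(fit(C,im,[648.1,279.5,np.radians(109.85)],.010,pad=8))
```

```text
[313.87249427 141.5837976 ] [377.60914272 294.85861678]
0.004 (array([563.04380696, 250.06413738, 109.99169009]), np.float64(246.9375), np.float32(8812.0))
0.008 (array([562.47945999, 250.30596323, 110.00165868]), np.float64(190.0), np.float32(8812.0))
0.012 (array([562.24154465, 250.41073095, 109.9507729 ]), np.float64(271.3125), np.float32(8812.0))
0.016 (array([561.88586079, 250.45877023, 110.04612097]), np.float64(429.4375), np.float32(8812.0))
(array([648.55831299, 279.55771585, 109.48824832]), np.float64(224.625), np.float32(9702.0))
(array([646.42579309, 279.23306699, 109.56111609]), np.float64(209.75), np.float32(9702.0))
```

Strip 1 is seated: its fit matches the loaded strip's, 90 mm from it and parallel. Next is the inverted strip; I'll hover over its tab cell with the jaws across it.

>>> {"method": "step_arm", "body": {
  "increments": [
    [[-2, -10, 0], [0, 0, -0.03]],
    [[-4, -22, 0], [0, 0, -0.07]],
    [[-5, -28, 0], [0, 0, -0.09]],
    [[-5, -30, 0], [0, 0, -0.09]],
    [[-5, -30, 0], [0, 0, -0.09]],
    [[-5, -30, 0], [0, 0, -0.09]],
    [[-5, -30, 0], [0, 0, -0.09]],
    [[-5, -30, 0], [0, 0, -0.09]]
  ]
}}

```text
time: 16.58
eef_pos: [0.5011, 0.0271, 0.2257]
tcp_rot: [0.804, 0.595, -0.0, 0.0]
contact_force: [-0.1, 0.5, -0.5]
opening: 0.998
finger_force: 0.0
```

>>> {"method": "step_arm", "body": {
  "increments": [
    [[-5, -30, 0], [0, 0, -0.09]],
    [[-5, -24, 0], [0, 0, -0.08]],
    [[-3, -15, 0], [0, 0, -0.045]],
    [[-2, -7, 0], [0, 0, -0.019]],
    [[0, 0, 0], [0, 0, 0]],
    [[0, 0, 0], [0, 0, 0]],
    [[0, 0, 0], [0, 0, 0]],
    [[0, 0, 0], [0, 0, 0]]
  ]
}}

```text
time: 17.25
eef_pos: [0.487, -0.0462, 0.2259]
tcp_rot: [0.866, 0.501, 0.0, -0.0]
contact_force: [0.9, 0.6, 0.1]
opening: 1.004
finger_force: 0.0
```

Run:
```python
from h import *
im,C=look("wrist",[462.4,-87.4,-120],.055,False); cv2.imwrite("pics/w8.png",im[:,:,::-1]);print(readout.get_state()["qpos"])
r,t=pose([462.4,-87.4,np.radians(-120)],.055,False);print(w2pix(C,np.vstack([r.apply(b)+t for b in BODY])).round().astype(int).tolist()[:6])
print(fitrows(C,im,[462.4,-87.4,-120],.055,300,False))
```

```text
t17.25 eef [487.  -46.2 225.9] drift [0. 0. 0.] tool x [0.499 0.867 0.   ] z [-0.  0. -1.] yaw 60.1 q6 0.22 op 1.004
(array([ 463.50229275,  -85.48932022, -120.33012377]), np.float64(196.9375), np.float32(6661.0))
[-3.02353736e-01 -1.56475087e-01  1.98841971e+00  1.61979539e-04
  1.30979101e+00  2.19860029e-01]
[[342, 184], [290, 184], [340, 295], [293, 295], [342, 185], [290, 185]]
(array([ 463.36804255,  -85.67100597, -120.3276552 ]), np.float64(191.8125), np.float32(6117.0))
```

>>> {"method": "step_arm", "body": {
  "increments": [
    [[-0.7, -1.1, -6], [-0.03, 0.0175, -0.007]],
    [[-0.7, -1.1, -12], [-0.06, 0.035, 0]],
    [[-0.7, -1.1, -20], [-0.07, 0.041, 0]],
    [[-0.7, -1.1, -24], [-0.07, 0.041, 0]],
    [[-0.8, -1.1, -24], [-0.07, 0.041, 0]],
    [[-0.8, -1, -24], [-0.05, 0.029, 0]],
    [[0, 0, -18], [-0.026, 0.0155, 0]],
    [[0, 0, -10], [0, 0, 0]]
  ]
}}

```text
time: 17.97
eef_pos: [0.481, -0.0516, 0.0844]
tcp_rot: [0.846, 0.487, -0.19, 0.106]
contact_force: [-0.9, 0.3, -0.0]
opening: 1.001
finger_force: 0.0
```

>>> {"method": "step_arm", "body": {
  "increments": [
    [[0, 0, 0], [0, 0, 0]],
    [[0, 0, 0], [0, 0, 0]],
    [[0, 0, 0], [0, 0, 0]],
    [[0, 0, -5], [0, 0, 0]],
    [[0, 0, -9], [0, 0, 0]],
    [[0, 0, -12], [0, 0, 0]],
    [[0, 0, -12], [0, 0, 0]],
    [[0, 0, -12], [0, 0, 0]]
  ]
}}

```text
time: 18.63
eef_pos: [0.482, -0.0536, 0.0364]
tcp_rot: [0.847, 0.485, -0.188, 0.107]
contact_force: [-0.2, 0.7, 0.1]
opening: 1.001
finger_force: 0.0
```

>>> {"method": "step_arm", "body": {
  "increments": [
    [[0, 0, -10], [0, 0, 0]],
    [[0, 0, -8], [0, 0, 0]],
    [[0, 0, -6], [0, 0, 0]],
    [[0, 0, -3], [0, 0, 0]],
    [[0, 0, 0], [0, 0, 0]],
    [[0, 0, 0], [0, 0, 0]],
    [[0, 0, 0], [0, 0, 0]],
    [[0, 0, 0], [0, 0, 0]]
  ],
  "fingers": 0.6,
  "grip_force": 20
}}

```text
time: 19.3
eef_pos: [0.4831, -0.0536, 0.0116]
tcp_rot: [0.847, 0.485, -0.187, 0.108]
contact_force: [-0.3, -0.2, -0.5]
opening: 0.797
finger_force: 0.0
```

>>> {"method": "step_arm", "body": {
  "increments": [
    [[0, 0, 0], [0, 0, 0]],
    [[0, 0, 0], [0, 0, 0]],
    [[0, 0, 0], [0, 0, 0]]
  ],
  "fingers": 0.3
}}

```text
time: 19.55
eef_pos: [0.4827, -0.0536, 0.0112]
tcp_rot: [0.847, 0.485, -0.187, 0.108]
contact_force: [0.2, 1.0, -0.1]
opening: 0.652
finger_force: 0.0
```

>>> {"method": "step_arm", "body": {
  "increments": [
    [[0, 0, 0], [0, 0, 0]],
    [[0, 0, 0], [0, 0, 0]],
    [[0, 0, 0], [0, 0, 0]]
  ],
  "fingers": 0.18
}}

```text
time: 19.8
eef_pos: [0.4825, -0.0535, 0.0109]
tcp_rot: [0.847, 0.485, -0.187, 0.108]
contact_force: [-1.2, 0.3, 0.5]
opening: 0.588
finger_force: 0.2
```

>>> {"method": "step_arm", "body": {
  "increments": [
    [[0, 0, 0], [0, 0, 0]],
    [[0, 0, 0], [0, 0, 0]],
    [[0, 0, 0], [0, 0, 0]]
  ],
  "fingers": 0.1
}}

```text
time: 20.05
eef_pos: [0.4828, -0.0535, 0.0112]
tcp_rot: [0.847, 0.485, -0.187, 0.108]
contact_force: [1.1, 0.8, 2.2]
opening: 0.577
finger_force: 21.7
```

>>> {"method": "step_arm", "body": {
  "increments": [
    [[0, 0, 0], [0, 0, 0]],
    [[0, 0, 0], [0, 0, 0]],
    [[0, 0, 0], [0, 0, 0]]
  ],
  "fingers": 0.02
}}

```text
time: 20.3
eef_pos: [0.4829, -0.0535, 0.0112]
tcp_rot: [0.847, 0.485, -0.187, 0.108]
contact_force: [0.1, 1.0, 2.4]
opening: 0.576
finger_force: 21.8
```

>>> {"method": "step_arm", "body": {
  "increments": [
    [[0, 0, 5], [0, 0, 0]],
    [[0, 0, 12], [0, 0, 0]],
    [[10, -1.7, 20], [0, 0, 0]],
    [[10, -1.7, 25], [0, 0, 0]],
    [[10, -1.7, 25], [0, 0, 0]],
    [[10, -1.7, 25], [0, 0, 0]],
    [[10, -1.7, 20], [0, 0, 0]],
    [[10, -1.7, 12], [0, 0, 0]]
  ]
}}

```text
time: 20.97
eef_pos: [0.544, -0.064, 0.1587]
tcp_rot: [0.848, 0.485, -0.186, 0.109]
contact_force: [0.5, -0.5, -1.1]
opening: 0.576
finger_force: 21.4
```

>>> {"method": "step_arm", "body": {
  "increments": [
    [[0, 0, 0], [0.0432, -0.0252, 0]],
    [[0, 0, 0], [0.0863, -0.0505, 0]],
    [[0, 0, 0], [0.1036, -0.0605, 0]],
    [[0, 0, 0], [0.1036, -0.0605, 0]],
    [[0, 0, 0], [0.1036, -0.0605, 0]],
    [[0, 0, 0], [0.1036, -0.0605, 0]],
    [[0, 0, 0], [0.1036, -0.0605, 0]],
    [[0, 0, 0], [0.1036, -0.0605, 0]]
  ]
}}

```text
time: 21.63
eef_pos: [0.5428, -0.0642, 0.1569]
tcp_rot: [0.847, 0.486, 0.19, -0.107]
contact_force: [0.0, 0.3, -1.3]
opening: 0.575
finger_force: 21.3
```

Run:
```python
from h import *
st=readout.get_state();M=R.from_quat(st["tcp_rot"]).as_matrix();print(st["eef_pos"],M[:,2],M[:,1],st["qpos"],st["opening"],st["finger_force"])
```

```text
[ 0.54284476 -0.06418983  0.15693096] [ 0.21747535  0.36591447 -0.9048818 ] [ 0.86286284 -0.5054293   0.0029921 ] [-0.53574437 -0.01412452  2.03788435  0.48205531  1.16342616 -0.21088348] 0.5749762324330031 21.34805917739868
```

>>> {"method": "step_arm", "body": {
  "increments": [
    [[0, 0, 0], [0.1036, -0.0605, 0]],
    [[0, 0, 0], [0.1036, -0.0605, 0]],
    [[0, 0, 0], [0.1036, -0.0605, 0]],
    [[0, 0, 0], [0.1036, -0.0605, 0]],
    [[0, 0, 0], [0.1036, -0.0605, 0]],
    [[0, 0, 0], [0.1036, -0.0605, 0]],
    [[0, 0, 0], [0.069, -0.0403, 0]],
    [[0, 0, -3], [0, 0, 0]]
  ]
}}

```text
time: 22.3
eef_pos: [0.5409, -0.064, 0.1494]
tcp_rot: [0.708, 0.403, 0.501, -0.291]
contact_force: [-0.8, 0.2, -1.7]
opening: 0.573
finger_force: 21.4
```

>>> {"method": "step_arm", "body": {
  "increments": [
    [[0, 0, -7], [0, 0, 0]],
    [[0, 0, -10], [0, 0, 0]],
    [[0, 0, -9], [0, 0, 0]],
    [[0, 0, -5], [0, 0, 0]],
    [[0, 0, -2], [0, 0, 0]],
    [[0, 0, 0], [0, 0, 0]],
    [[0, 0, 0], [0, 0, 0]],
    [[0, 0, 0], [0, 0, 0]]
  ]
}}

```text
time: 22.97
eef_pos: [0.5428, -0.0638, 0.1194]
tcp_rot: [0.708, 0.406, 0.501, -0.288]
contact_force: [-0.6, 0.3, -0.2]
opening: 0.572
finger_force: 21.4
```

Run:
```python
from h import *
st=readout.get_state();M=R.from_quat(st["tcp_rot"]).as_matrix();print(st["eef_pos"],M[:,2],M[:,1],st["qpos"],st["opening"],st["finger_force"],st["contact_force"])
d=np.array([-.5045,-.863,0]);print("theta",np.degrees(np.arctan2(-M[:,2]@d,-M[2,2])))
```

```text
[ 0.54277653 -0.06381717  0.11935744] [ 0.47556576  0.81511924 -0.33078366] [ 0.86350674 -0.50433555 -0.00132827] [-0.82919354  0.31345808  2.1201641   1.12772306  1.50141985 -0.89739812] 0.5724226946588854 21.423638463020325 [-0.56051437  0.30842288 -0.17807162]
theta 70.67728644279799
```

>>> {"method": "step_arm", "body": {
  "increments": [
    [[0, 0, -4], [0, 0, 0]],
    [[0, 0, -4], [0, 0, 0]],
    [[0, 0, -2], [0, 0, 0]],
    [[0, 0, 0], [0, 0, 0]],
    [[0, 0, 0], [0, 0, 0]],
    [[0, 0, 0], [0, 0, 0]]
  ]
}}

```text
time: 23.47
eef_pos: [0.5425, -0.0638, 0.1089]
tcp_rot: [0.708, 0.405, 0.501, -0.289]
contact_force: [0.4, 0.1, -0.6]
opening: 0.578
finger_force: 21.4
```

>>> {"method": "step_arm", "body": {
  "increments": [
    [[0, 0, -1], [0, 0, 0]],
    [[0, 0, -1], [0, 0, 0]],
    [[0, 0, 0], [0, 0, 0]],
    [[0, 0, 0], [0, 0, 0]]
  ]
}}

```text
time: 23.8
eef_pos: [0.5427, -0.064, 0.1075]
tcp_rot: [0.707, 0.405, 0.502, -0.289]
contact_force: [-0.9, -0.9, 2.0]
opening: 0.576
finger_force: 21.6
```

>>> {"method": "step_arm", "body": {
  "increments": [
    [[0, 0, -0.7], [0, 0, 0]],
    [[0, 0, 0], [0, 0, 0]],
    [[0, 0, 0], [0, 0, 0]]
  ]
}}

```text
time: 24.05
eef_pos: [0.5428, -0.064, 0.1075]
tcp_rot: [0.707, 0.405, 0.502, -0.289]
contact_force: [-2.4, -1.5, 5.8]
opening: 0.578
finger_force: 21.8
```

>>> {"method": "step_arm", "body": {
  "increments": [
    [[0, 0, 0], [0, 0, 0]],
    [[0, 0, 0], [0, 0, 0]],
    [[0, 0, 0], [0, 0, 0]],
    [[0, 0, 0], [0, 0, 0]]
  ],
  "fingers": 0.3
}}

```text
time: 24.38
eef_pos: [0.5424, -0.0635, 0.1058]
tcp_rot: [0.708, 0.405, 0.501, -0.289]
contact_force: [-0.8, -0.8, -0.0]
opening: 0.652
finger_force: 0.0
```

>>> {"method": "step_arm", "body": {
  "increments": [
    [[0, 0, 0], [0, 0, 0]],
    [[0, 0, 0], [0, 0, 0]],
    [[0, 0, 0], [0, 0, 0]],
    [[0, 0, 0], [0, 0, 0]]
  ],
  "fingers": 0.7
}}

```text
time: 24.72
eef_pos: [0.5425, -0.0637, 0.1062]
tcp_rot: [0.708, 0.405, 0.501, -0.289]
contact_force: [-0.3, -0.2, -0.0]
opening: 0.85
finger_force: 0.0
```

Run:
```python
from h import *
im,C=look("wrist",None,0); t=cams.read_camera("top"); s=cams.read_camera("scene")
np.savez("w9.npz",im=im,t=t,s=s); cv2.imwrite("pics/s9.png",s[:,:,::-1])
# model of standing strip: mask agreement in scene camera
S=cam("scene"); st=readout.get_state(); d=np.array([-.5045,-.863,0]);up=np.array([0,0,1.]);ph=np.radians(96)
X=d*np.cos(ph)-up*np.sin(ph);Z=-up*np.cos(ph)-d*np.sin(ph);Y=np.cross(Z,X);r=R.from_matrix(np.c_[X,Y,Z])
o=np.array([.5427,-.064,.1065])-r.apply([-.0375,0,.0438]);print("origin",o)
for n,img,K in(("scene",s,S),("top",t,cam("top"))):
    m=sil(K,r,o); q=np.argwhere(m>.5); y0,x0=q.min(0)-12;y1,x1=q.max(0)+12
    c=clay(img,(x0,y0,x1,y1)); print(n,(x0,y0,x1,y1),"model",m.sum(),"mask",c.sum(),"inter",(m*c).sum())
```

```text
t24.72 eef [542.5 -63.7 106.2] drift [-0. -0. -0.] tool x [0.169 0.284 0.944] z [ 0.476  0.815 -0.331] yaw 59.3 q6 -0.92 op 0.850
origin [ 0.52269439 -0.09822169  0.06462708]
scene (np.int64(282), np.int64(182), np.int64(335), np.int64(260)) model 1275.3125 mask 1176 inter 1152.6875
top (np.int64(295), np.int64(190), np.int64(348), np.int64(246)) model 552.375 mask 525 inter 510.5625
```

>>> {"method": "step_arm", "body": {
  "increments": [
    [[-2.4, -4.1, 1.6], [0, 0, 0]],
    [[-4.8, -8.2, 3.3], [0, 0, 0]],
    [[-7.6, -13, 5.3], [0, 0, 0]],
    [[-9.5, -16.3, 6.6], [0, 0, 0]],
    [[-9.5, -16.3, 6.6], [0, 0, 0]],
    [[-7.6, -13, 5.3], [0, 0, 0]],
    [[-4.3, -7.3, 3], [0, 0, 0]],
    [[-2.3, -4, 5], [0, 0, 0]]
  ]
}}

```text
time: 25.53
eef_pos: [0.4941, -0.1476, 0.1432]
tcp_rot: [0.708, 0.405, 0.502, -0.288]
contact_force: [0.6, 0.6, -0.0]
opening: 0.853
finger_force: 0.0
```

>>> {"method": "step_arm", "body": {
  "increments": [
    [[0, 0, 12], [-0.0432, 0.0252, 0]],
    [[0, 0, 20], [-0.0863, 0.0505, 0]],
    [[0, 0, 22], [-0.1036, 0.0605, 0]],
    [[0, 0, 22], [-0.1036, 0.0605, 0]],
    [[0, 0, 22], [-0.1036, 0.0605, 0]],
    [[0, 0, 22], [-0.1036, 0.0605, 0]],
    [[0, 0, 22], [-0.1036, 0.0605, 0]],
    [[4, 7, 18], [-0.1036, 0.0605, 0]]
  ]
}}

```text
time: 26.2
eef_pos: [0.4984, -0.1399, 0.3062]
tcp_rot: [0.854, 0.488, 0.155, -0.087]
contact_force: [1.6, -0.4, 0.3]
opening: 0.849
finger_force: 0.0
```

>>> {"method": "step_arm", "body": {
  "increments": [
    [[9, 15.4, 6], [-0.1036, 0.0605, 0]],
    [[9, 15.4, 0], [-0.1036, 0.0605, 0]],
    [[9, 15.4, 0], [-0.1036, 0.0605, 0]],
    [[9, 15.4, 0], [-0.1036, 0.0605, 0]],
    [[9, 15.4, 0], [-0.1036, 0.0605, 0]],
    [[9, 15.4, 0], [-0.1036, 0.0605, 0]],
    [[9, 15.4, 0], [-0.1036, 0.0605, 0]],
    [[5, 8, 0], [-0.1036, 0.0605, 0]]
  ]
}}

```text
time: 26.87
eef_pos: [0.5672, -0.0207, 0.3099]
tcp_rot: [0.829, 0.475, -0.256, 0.148]
contact_force: [0.7, -0.7, 0.3]
opening: 0.845
finger_force: 0.0
```

>>> {"method": "step_arm", "body": {
  "increments": [
    [[0, 0, 0], [-0.1036, 0.0605, 0]],
    [[0, 0, 0], [-0.1036, 0.0605, 0]],
    [[0, 0, 0], [-0.0777, 0.0454, 0]],
    [[0, 0, 0], [-0.0294, 0.0172, 0]],
    [[0, 0, 0], [0, 0, 0]],
    [[0, 0, 0], [0, 0, 0]],
    [[0, 0, 0], [0, 0, 0]],
    [[0, 0, 0], [0, 0, 0]]
  ],
  "fingers": 1
}}

```text
time: 27.53
eef_pos: [0.5666, -0.0239, 0.3108]
tcp_rot: [0.771, 0.44, -0.399, 0.23]
contact_force: [0.0, 0.6, -0.3]
opening: 1.001
finger_force: 0.0
```

Run:
```python
from h import *
im,C=look("wrist",None,0); cv2.imwrite("pics/w10.png",im[:,:,::-1]); np.savez("w10.npz",im=im); st=readout.get_state();print(st["qpos"])
M=R.from_quat(st["tcp_rot"]).as_matrix();print("tool y",M[:,1])
d0=np.array([-.5045,-.863,0]);up=np.array([0,0,1.]);ph=np.radians(96)
m=clay(im,(150,0,480,479)).astype(np.float32)
def mod(p):
    a=np.arctan2(-.863,-.5045)+p[2]/70;d=np.array([np.cos(a),np.sin(a),0])
    X=d*np.cos(ph)-up*np.sin(ph);Z=-up*np.cos(ph)-d*np.sin(ph);return R.from_matrix(np.c_[X,np.cross(Z,X),Z]),np.array([.5227+p[0]/1e3,-.0982+p[1]/1e3,.0646])
q=w2pix(C,mod([0,0,0])[0].apply(BODY[0])+mod([0,0,0])[1]);print(q.round().astype(int).tolist())
f=lambda p:np.abs(sil(C,*mod(p))-m)[:330].sum()
o=minimize(f,[0,0,0],method='Nelder-Mead',options=dict(initial_simplex=[[-4,-4,-3],[4,-2,3],[-2,5,1],[3,3,-4]],xatol=.05,fatol=.5));print(o.x,o.fun,m.sum())
# also the top camera
T=cam("top");t=cams.read_camera("top");mt=clay(t,(285,180,360,256)).astype(np.float32)
g=lambda p:np.abs(sil(T,*mod(p))-mt).sum()
o=minimize(g,[0,0,0],method='Nelder-Mead',options=dict(initial_simplex=[[-4,-4,-3],[4,-2,3],[-2,5,1],[3,3,-4]],xatol=.05,fatol=.5));print("top",o.x,o.fun,mt.sum())
```

```text
t27.53 eef [566.6 -23.9 310.8] drift [-0.   0.  -0.1] tool x [ 0.295  0.495 -0.817] z [-0.412 -0.706 -0.576] yaw 59.2 q6 0.63 op 1.001
[ 0.10973303  0.3585404   1.49728955 -0.76087596  1.88134629  0.63286488]
tool y [ 0.8619882  -0.50691054  0.0042473 ]
[[353, 86], [279, 87], [349, -59], [281, -59], [353, 89], [279, 89], [349, -56], [281, -55]]
[-0.13792897  1.50058955 -0.67477738] 164.5 7996.0
top [-1.08346787 -0.85035139 -0.23164735] 37.4375 525.0
```

>>> {"method": "step_arm", "body": {
  "increments": [
    [[0, 0, -8], [0, 0, 0]],
    [[0, 0, -18], [0, 0, 0]],
    [[0, 0, -25], [0, 0, 0]],
    [[0, 0, -28], [0, 0, 0]],
    [[0, 0, -28], [0, 0, 0]],
    [[0, 0, -22], [0, 0, 0]],
    [[0, 0, -14], [0, 0, 0]],
    [[0, 0, -8], [0, 0, 0]]
  ]
}}

```text
time: 28.3
eef_pos: [0.5648, -0.0234, 0.1542]
tcp_rot: [0.769, 0.441, -0.402, 0.229]
contact_force: [0.1, -0.7, -0.6]
opening: 1.0
finger_force: 0.0
```

>>> {"method": "step_arm", "body": {
  "increments": [
    [[0, 0, 0], [0, 0, 0]],
    [[0, 0, 0], [0, 0, 0]],
    [[0, 0, 0], [0, 0, 0]],
    [[-2.5, -4.2, -3.5], [0, 0, 0]],
    [[-4.1, -7, -5.8], [0, 0, 0]],
    [[-5.4, -9.1, -7.5], [0, 0, 0]],
    [[-5.8, -9.8, -8], [0, 0, 0]],
    [[-5.8, -9.8, -8], [0, 0, 0]]
  ]
}}

```text
time: 28.97
eef_pos: [0.5419, -0.0642, 0.1242]
tcp_rot: [0.77, 0.441, -0.4, 0.23]
contact_force: [0.6, -0.4, -0.3]
opening: 0.999
finger_force: 0.0
```

>>> {"method": "step_arm", "body": {
  "increments": [
    [[-5.8, -9.8, -8], [0, 0, 0]],
    [[-5.4, -9.1, -7.5], [0, 0, 0]],
    [[-4.1, -7, -5.8], [0, 0, 0]],
    [[-2.4, -4.2, -3.4], [0, 0, 0]],
    [[0, 0, 0], [0, 0, 0]],
    [[0, 0, 0], [0, 0, 0]],
    [[0, 0, 0], [0, 0, 0]],
    [[0, 0, 0], [0, 0, 0]]
  ]
}}

```text
time: 29.63
eef_pos: [0.526, -0.0928, 0.101]
tcp_rot: [0.77, 0.441, -0.4, 0.231]
contact_force: [-0.0, 0.6, 0.2]
opening: 0.999
finger_force: 0.0
```

Run:
```python
from h import *
look("wrist",None,0); st=readout.get_state();print(st["contact_force"])
d=np.array([-.5045,-.863,0]);up=np.array([0,0,1.]);ph=np.radians(96)
X=d*np.cos(ph)-up*np.sin(ph);Z=-up*np.cos(ph)-d*np.sin(ph)
v=st["eef_pos"]-np.array([.5224,-.0977,.0646]);print("tcp in strip x,y,z",v@X*1e3,v@np.cross(Z,X)*1e3,v@Z*1e3)
```

```text
t29.63 eef [526.  -92.8 101. ] drift [-0.1  0.  -0. ] tool x [ 0.292  0.495 -0.819] z [-0.412 -0.707 -0.574] yaw 59.4 q6 0.83 op 0.999
[-0.04338431  0.44376216  0.10078495]
tcp in strip x,y,z -35.498564293129434 -0.5662250454462191 9.769913227707814
```

>>> {"method": "step_arm", "body": {
  "increments": [
    [[0, 0, 0], [0, 0, 0]],
    [[0, 0, 0], [0, 0, 0]],
    [[0, 0, 0], [0, 0, 0]],
    [[0, 0, 0], [0, 0, 0]]
  ],
  "fingers": 0.4
}}

```text
time: 30.02
eef_pos: [0.5254, -0.0931, 0.1006]
tcp_rot: [0.77, 0.441, -0.4, 0.23]
contact_force: [0.7, 0.7, 0.8]
opening: 0.7
finger_force: 4.1
```

>>> {"method": "step_arm", "body": {
  "increments": [
    [[0, 0, 0], [0, 0, 0]],
    [[0, 0, 0], [0, 0, 0]],
    [[0, 0, 0], [0, 0, 0]]
  ],
  "fingers": 0.2
}}

```text
time: 30.27
eef_pos: [0.5254, -0.0932, 0.1007]
tcp_rot: [0.77, 0.441, -0.4, 0.23]
contact_force: [-0.1, 0.5, 1.0]
opening: 0.692
finger_force: 21.3
```

>>> {"method": "step_arm", "body": {
  "increments": [
    [[0, 0, 0], [0, 0, 0]],
    [[0, 0, 0], [0, 0, 0]],
    [[0, 0, 0], [0, 0, 0]]
  ],
  "fingers": 0.1
}}

```text
time: 30.52
eef_pos: [0.5254, -0.0932, 0.1007]
tcp_rot: [0.77, 0.441, -0.4, 0.23]
contact_force: [1.7, 0.7, 2.3]
opening: 0.693
finger_force: 21.3
```

>>> {"method": "step_arm", "body": {
  "increments": [
    [[0, 0, 0], [0, 0, 0]],
    [[0, 0, 0], [0, 0, 0]],
    [[0, 0, 0], [0, 0, 0]]
  ],
  "fingers": 0.02
}}

```text
time: 30.77
eef_pos: [0.5254, -0.0932, 0.1007]
tcp_rot: [0.77, 0.441, -0.4, 0.23]
contact_force: [1.2, 0.7, 2.1]
opening: 0.691
finger_force: 21.3
```

>>> {"method": "step_arm", "body": {
  "increments": [
    [[0, 0, 4], [0, 0, 0]],
    [[0, 0, 10], [0, 0, 0]],
    [[0, 0, 16], [0, 0, 0]],
    [[0, 0, 16], [0.0432, -0.0252, 0]],
    [[0, 0, 10], [0.0863, -0.0505, 0]],
    [[0, 0, 4], [0.1036, -0.0605, 0]],
    [[0, 0, 0], [0.1036, -0.0605, 0]],
    [[0, 0, 0], [0.1036, -0.0605, 0]]
  ]
}}

```text
time: 31.43
eef_pos: [0.5266, -0.0928, 0.1634]
tcp_rot: [0.847, 0.485, -0.189, 0.112]
contact_force: [-0.2, 0.2, -0.4]
opening: 0.69
finger_force: 21.7
```

>>> {"method": "step_arm", "body": {
  "increments": [
    [[0, 0, 0], [0.1036, -0.0605, 0]],
    [[0, 0, 0], [0.1036, -0.0605, 0]],
    [[0, 0, 0], [0.1036, -0.0605, 0]],
    [[0, 0, 0], [0.1036, -0.0605, 0]],
    [[0, 0, 0], [0.1036, -0.0605, 0]],
    [[0, 0, 0], [0.1036, -0.0605, 0]],
    [[0, 0, 0], [0.1036, -0.0605, 0]],
    [[0, 0, 0], [0.069, -0.0403, 0]]
  ]
}}

```text
time: 32.1
eef_pos: [0.5249, -0.0944, 0.1622]
tcp_rot: [0.843, 0.483, 0.204, -0.116]
contact_force: [0.9, 0.5, -1.2]
opening: 0.696
finger_force: 21.8
```

>>> {"method": "step_arm", "body": {
  "increments": [
    [[0, 0, 0], [0.0311, -0.0181, 0]],
    [[0, 0, 0], [0, 0, 0]],
    [[0, 0, 0], [0, 0, 0]],
    [[0, 0, 0], [0, 0, 0]],
    [[0, 0, 0], [0, 0, 0]]
  ]
}}

```text
time: 32.52
eef_pos: [0.5257, -0.0927, 0.1613]
tcp_rot: [0.84, 0.482, 0.217, -0.124]
contact_force: [-0.0, -0.2, -1.2]
opening: 0.694
finger_force: 21.8
```

Run:
```python
from h import *
im,C=look("wrist",None,0); st=readout.get_state();print(st["qpos"],st["opening"],st["finger_force"])
s=cams.read_camera("scene");S=cam("scene"); cv2.imwrite("pics/s11.png",s[:,:,::-1])
tc=st["eef_pos"];d0=np.arctan2(-.863,-.5045);up=np.array([0,0,1.])
m=clay(s,(270,140,420,280)).astype(np.float32); print("mask",m.sum())
def mod(p):
    ph=np.pi+p[0]/30; d=np.array([np.cos(d0),np.sin(d0),0])
    X=d*np.cos(ph)-up*np.sin(ph);Z=-up*np.cos(ph)-d*np.sin(ph);r=R.from_matrix(np.c_[X,np.cross(Z,X),Z])
    return r,tc-r.apply([(-35.5+p[1])/1e3,0,(9.8+p[2])/1e3])
f=lambda p:np.abs(sil(S,*mod(p))-m).sum()
o=minimize(f,[0,0,0],method='Nelder-Mead',options=dict(initial_simplex=[[-4,-4,-3],[4,-2,3],[-2,5,1],[3,3,-4]],xatol=.05,fatol=.5));print("tilt deg,dx,dz",np.degrees(o.x[0]/30),o.x,o.fun)
```

```text
t32.52 eef [525.7 -92.7 161.3] drift [-0.1  0.1 -0.2] tool x [0.441 0.756 0.484] z [ 0.244  0.418 -0.875] yaw 59.7 q6 -0.32 op 0.694
[-0.63607581 -0.02441531  2.05650821  0.53778511  1.22090134 -0.32424702] 0.6917015587055553 21.78201824426651
mask 1861.0
tilt deg,dx,dz -2.3982625576300998 [ -1.25572734 -10.30056146   0.80771865] 343.125
```

>>> {"method": "step_arm", "body": {
  "increments": [
    [[0, 0, -8], [0, 0, 0]],
    [[0, 0, -18], [0, 0, 0]],
    [[0, 0, -24], [0, 0, 0]],
    [[0, 0, -24], [0, 0, 0]],
    [[0, 0, -22], [0, 0, 0]],
    [[0, 0, -16], [0, 0, 0]],
    [[0, 0, -10], [0, 0, 0]],
    [[0, 0, -5], [0, 0, 0]]
  ]
}}

```text
time: 33.28
eef_pos: [0.5242, -0.0922, 0.0314]
tcp_rot: [0.84, 0.481, 0.216, -0.127]
contact_force: [0.2, 0.8, -1.0]
opening: 0.696
finger_force: 21.8
```

>>> {"method": "step_arm", "body": {
  "increments": [
    [[0, 0, 0], [0, 0, 0]],
    [[0, 0, 0], [0, 0, 0]],
    [[0, 0, 0], [0, 0, 0]],
    [[0, 0, -4], [0, 0, 0]],
    [[0, 0, -6], [0, 0, 0]],
    [[0, 0, -4], [0, 0, 0]],
    [[0, 0, -2], [0, 0, 0]],
    [[0, 0, 0], [0, 0, 0]]
  ]
}}

```text
time: 33.95
eef_pos: [0.5247, -0.0928, 0.0166]
tcp_rot: [0.84, 0.481, 0.216, -0.126]
contact_force: [-1.1, 0.3, -0.1]
opening: 0.694
finger_force: 21.8
```

>>> {"method": "step_arm", "body": {
  "increments": [
    [[0, 0, 0], [0, 0, 0]],
    [[0, 0, -2], [0, 0, 0]],
    [[0, 0, -2], [0, 0, 0]],
    [[0, 0, -1], [0, 0, 0]],
    [[0, 0, 0], [0, 0, 0]],
    [[0, 0, 0], [0, 0, 0]]
  ]
}}

```text
time: 34.45
eef_pos: [0.5252, -0.0931, 0.0124]
tcp_rot: [0.84, 0.481, 0.217, -0.125]
contact_force: [0.9, 0.6, -0.5]
opening: 0.688
finger_force: 21.8
```

>>> {"method": "step_arm", "body": {
  "increments": [
    [[0, 0, -1.5], [0, 0, 0]],
    [[0, 0, 0], [0, 0, 0]],
    [[0, 0, 0], [0, 0, 0]]
  ]
}}

```text
time: 34.7
eef_pos: [0.5253, -0.0932, 0.011]
tcp_rot: [0.84, 0.481, 0.217, -0.125]
contact_force: [-0.5, 0.2, 0.1]
opening: 0.692
finger_force: 21.8
```

>>> {"method": "step_arm", "body": {
  "increments": [
    [[0, 0, 0], [0, 0, 0]],
    [[0, 0, 0], [0, 0, 0]],
    [[0, 0, 0], [0, 0, 0]],
    [[0, 0, 0], [0, 0, 0]]
  ],
  "fingers": 0.75
}}

```text
time: 35.03
eef_pos: [0.5253, -0.0932, 0.011]
tcp_rot: [0.84, 0.481, 0.217, -0.125]
contact_force: [-0.1, 0.0, 0.3]
opening: 0.874
finger_force: 0.0
```

>>> {"method": "step_arm", "body": {
  "increments": [
    [[-1, -1.7, 4], [0, 0, 0]],
    [[-2.5, -4.2, 9], [0, 0, 0]],
    [[-4, -6.7, 15], [0, 0, 0]],
    [[-5, -8.5, 22], [0, 0, 0]],
    [[0, 0, 28], [-0.02, 0.0117, 0]],
    [[0, 0, 28], [-0.06, 0.035, 0]],
    [[4, 6, 28], [-0.1, 0.0585, 0]],
    [[5, 10, 28], [-0.1, 0.0585, 0]]
  ],
  "fingers": 0.9
}}

```text
time: 35.7
eef_pos: [0.5215, -0.1006, 0.176]
tcp_rot: [0.866, 0.493, 0.077, -0.042]
contact_force: [0.7, 0.2, 0.2]
opening: 0.947
finger_force: 0.0
```

>>> {"method": "step_arm", "body": {
  "increments": [
    [[7, 12, 22], [-0.09, 0.0526, 0]],
    [[7, 12, 14], [-0.047, 0.0273, 0]],
    [[4, 7, 6], [-0.018, 0.0105, 0]],
    [[2, 4, 0], [0, 0, 0]],
    [[0, 0, 0], [0, 0, 0]],
    [[0, 0, 0], [0, 0, 0]],
    [[0, 0, 0], [0, 0, 0]],
    [[0, 0, 0], [0, 0, 0]]
  ]
}}

```text
time: 36.37
eef_pos: [0.5407, -0.0642, 0.2138]
tcp_rot: [0.868, 0.496, 0.0, -0.002]
contact_force: [0.1, 0.6, -0.4]
opening: 0.951
finger_force: 0.0
```

Run:
```python
from h import *
im,C=look("wrist",[540,-65,60],0,pad=45); cv2.imwrite("pics/w12.png",im[:,:,::-1]); np.savez("w12.npz",im=im)
look("top",[540,-65,60],0,pad=8)
```

```text
t36.37 eef [540.7 -64.2 213.8] drift [0.2 0.  0.2] tool x [0.508 0.861 0.002] z [-0.001  0.003 -1.   ] yaw 59.5 q6 0.23 op 0.951
(array([542.82010033, -63.34619426,  59.41003375]), np.float64(182.0), np.float32(8865.0))
t36.42 eef [540.9 -64.2 213.9] drift [0.2 0.1 0.2] tool x [0.508 0.861 0.002] z [-0.001  0.003 -1.   ] yaw 59.5 q6 0.23 op 0.952
(array([539.57408157, -71.0157536 ,  57.81789776]), np.float64(776.75), np.float32(345.0))
```

>>> {"method": "step_arm", "body": {
  "increments": [
    [[4.25, -2.2, -8], [0, 0, 0]],
    [[4.25, -2.2, -18], [0, 0, 0]],
    [[4.25, -2.2, -24], [0, 0, 0]],
    [[4.25, -2.2, -24], [0, 0, 0]],
    [[4.25, -2.2, -24], [0, 0, 0]],
    [[4.25, -2.2, -20], [0, 0, 0]],
    [[0, 0, -12], [0, 0, 0]],
    [[0, 0, -6], [0, 0, 0]]
  ],
  "fingers": -0.18
}}

```text
time: 37.13
eef_pos: [0.5656, -0.0763, 0.0759]
tcp_rot: [0.868, 0.497, -0.001, -0.003]
contact_force: [-0.7, 0.5, -1.1]
opening: 0.408
finger_force: 0.0
```

>>> {"method": "step_arm", "body": {
  "increments": [
    [[0, 0, 0], [0, 0, 0]],
    [[0, 0, 0], [0, 0, 0]],
    [[0, 0, 0], [0, 0, 0]],
    [[0, 0, 0], [0, 0, 0]],
    [[0, 0, 0], [0, 0, 0]]
  ]
}}

```text
time: 37.55
eef_pos: [0.5681, -0.0766, 0.0804]
tcp_rot: [0.868, 0.497, 0.002, 0.0]
contact_force: [-0.3, -0.2, 0.6]
opening: 0.407
finger_force: 0.0
```

Run:
```python
from h import *
im,C=look("wrist",None,0); print(fitrows(C,im,[542.8,-63.3,59.4],0,285)); np.savez("w13.npz",im=im)
print(w2pix(C,pose([542.8,-63.3,np.radians(59.4)],0)[0].apply(BODY[0][:4])+[.5428,-.0633,0]).round())
```

```text
t37.55 eef [568.1 -76.6  80.4] drift [-0.2  0.  -0.3] tool x [0.506 0.862 0.003] z [ 0.003  0.001 -1.   ] yaw 59.6 q6 0.22 op 0.407
(array([ 493.13333333, -161.63333333,   40.84708092]), np.float64(12850.0), np.float32(12850.0))
[[319. 366.]
 [233. 366.]
 [320. 156.]
 [214. 156.]]
```

>>> {"method": "step_arm", "body": {
  "increments": [
    [[0, 0, -6], [0, 0, 0]],
    [[0, 0, -10], [0, 0, 0]],
    [[0, 0, -10], [0, 0, 0]],
    [[0, 0, -10], [0, 0, 0]],
    [[0, 0, -10], [0, 0, 0]],
    [[0, 0, -8], [0, 0, 0]],
    [[0, 0, -6], [0, 0, 0]],
    [[0, 0, -3.5], [0, 0, 0]]
  ]
}}

```text
time: 38.27
eef_pos: [0.5665, -0.0762, 0.0138]
tcp_rot: [0.868, 0.497, 0.0, -0.002]
contact_force: [-0.3, -0.0, 0.6]
opening: 0.407
finger_force: 0.0
```

>>> {"method": "step_arm", "body": {
  "increments": [
    [[0, 0, 0], [0, 0, 0]],
    [[0, 0, 0], [0, 0, 0]],
    [[0, 0, 0], [0, 0, 0]],
    [[0, 0, 0], [0, 0, 0]],
    [[0, 0, 0], [0, 0, 0]]
  ]
}}

```text
time: 38.68
eef_pos: [0.5677, -0.0766, 0.016]
tcp_rot: [0.868, 0.497, 0.001, -0.0]
contact_force: [-0.1, -1.4, 0.2]
opening: 0.414
finger_force: 0.0
```

>>> {"method": "step_arm", "body": {
  "increments": [
    [[0, 0, 0], [0, 0, 0]],
    [[0, 0, 0], [0, 0, 0]],
    [[0, 0, 0], [0, 0, 0]]
  ],
  "fingers": -0.6,
  "grip_force": 25
}}

```text
time: 38.93
eef_pos: [0.5673, -0.0765, 0.0156]
tcp_rot: [0.868, 0.497, 0.001, -0.001]
contact_force: [-0.9, 0.1, -0.5]
opening: 0.201
finger_force: 0.0
```

>>> {"method": "step_arm", "body": {
  "increments": [
    [[0, 0, 0], [0, 0, 0]],
    [[0, 0, 0], [0, 0, 0]],
    [[0, 0, 0], [0, 0, 0]]
  ],
  "fingers": -1
}}

```text
time: 39.18
eef_pos: [0.5673, -0.0765, 0.0156]
tcp_rot: [0.868, 0.497, 0.001, -0.001]
contact_force: [0.5, -0.2, 0.9]
opening: 0.059
finger_force: 25.2
```

>>> {"method": "step_arm", "body": {
  "increments": [
    [[0, 0, 5], [0, 0, 0]],
    [[0, 0, 12], [0, 0, 0]],
    [[0, 0, 22], [0, 0, 0]],
    [[0, 0, 28], [0, 0, 0]],
    [[0, 0, 28], [0, 0, 0]],
    [[0, 0, 28], [0, 0, 0]],
    [[0, 0, 28], [0, 0, 0]],
    [[0, 0, 24], [0, 0, 0]]
  ]
}}

```text
time: 39.85
eef_pos: [0.5676, -0.0766, 0.1938]
tcp_rot: [0.868, 0.497, 0.002, 0.0]
contact_force: [0.3, -0.0, -0.9]
opening: 0.06
finger_force: 25.0
```

>>> {"method": "step_arm", "body": {
  "increments": [
    [[-2, 10, 14], [0, 0, 0.03]],
    [[-4, 20, 8], [0, 0, 0.06]],
    [[-6, 28, 3], [0, 0, 0.08]],
    [[-6.5, 31, 0], [0, 0, 0.09]],
    [[-6.5, 31, 0], [0, 0, 0.09]],
    [[-6.5, 31, 0], [0, 0, 0.09]],
    [[-6.5, 31, 0], [0, 0, 0.09]],
    [[-6.5, 31, 0], [0, 0, 0.09]]
  ]
}}

```text
time: 40.52
eef_pos: [0.5221, 0.1379, 0.2166]
tcp_rot: [0.673, 0.739, 0.001, -0.001]
contact_force: [0.5, 0.3, -0.1]
opening: 0.06
finger_force: 25.0
```

>>> {"method": "step_arm", "body": {
  "increments": [
    [[-6.5, 31, 0], [0, 0, 0.09]],
    [[-6, 28, 0], [0, 0, 0.08]],
    [[-4.3, 20, 0], [0, 0, 0.059]],
    [[-2.5, 12.9, 0], [0, 0, 0.03]],
    [[0, 0, 0], [0, 0, 0]],
    [[0, 0, 0], [0, 0, 0]],
    [[0, 0, 0], [0, 0, 0]],
    [[0, 0, 0], [0, 0, 0]]
  ]
}}

```text
time: 41.18
eef_pos: [0.5038, 0.2273, 0.2155]
tcp_rot: [0.575, 0.818, 0.0, -0.001]
contact_force: [-0.7, -0.4, -0.4]
opening: 0.059
finger_force: 25.0
```

>>> {"method": "step_arm", "body": {
  "increments": [
    [[0, 0, 0], [0, 0, 0]],
    [[0, 0, 0], [0, 0, 0]],
    [[0, 0, 0], [0, 0, 0]]
  ]
}}

```text
time: 41.43
eef_pos: [0.5036, 0.2278, 0.2154]
tcp_rot: [0.575, 0.818, 0.0, -0.001]
contact_force: [-0.4, -0.5, -0.2]
opening: 0.062
finger_force: 25.0
```

Run:
```python
from h import *
im,C=look("wrist",None,0); st=readout.get_state(); np.savez("w14.npz",im=im); cv2.imwrite("pics/w14.png",im[:,:,::-1])
z=st["eef_pos"][2]-.0156
for n,p,zz in(("held",[478.6,219.3,109.85],z),("mid",[563,250,110],.004),("far",[648,279.5,109.8],.004)):
    q=w2pix(C,pose([0,0,np.radians(p[2])],0)[0].apply(BODY[0][:4])+[p[0]/1e3,p[1]/1e3,zz]);print(n,q.round().astype(int).tolist())
m=clay(im,(150,60,640,290)); ys,xs=np.nonzero(m);print(xs.min(),xs.max(),ys.min(),ys.max(),m.sum())
for r in(140,160,180,210,240,270): print(r,"".join(".#"[v] for v in m[r,150:640:5]))
```

```text
t41.43 eef [503.6 227.8 215.4] drift [-0.   0.2  0. ] tool x [-0.34   0.94   0.002] z [-0.001  0.002 -1.   ] yaw 109.9 q6 -0.11 op 0.062
held [[322, 444], [206, 444], [324, 163], [169, 163]]
mid [[405, 284], [348, 284], [417, 143], [352, 143]]
far [[490, 285], [433, 285], [515, 144], [450, 144]]
174 325 165 289 17810
140 ..................................................................................................
160 ..................................................................................................
180 .....##############################...............................................................
210 ......##############################..............................................................
240 .......############################...............................................................
270 ........###########################...............................................................
```

```bash
cat > n.py <<'E'
from h import *
a=np.radians(109.85); X=np.array([np.cos(a),np.sin(a)]);Y=np.array([-X[1],X[0]])
def rep(im,C,z,h0,dzs=(0,-.0015)):
    x=lambda n,r:print(n,r[0].round(2),"X %.1f Y %.1f"%(r[0][:2]@X,r[0][:2]@Y),r[1],r[2])
    for dz in dzs: x("held dz%.4f"%dz,fitrows(C,np.where(np.arange(640)[None,:,None]<340,im,0).astype(np.uint8),h0,z+dz,280))
    for p in([563,250],[648,279.5]): x("tray strip",fit(C,im,[*p,a],.004,pad=7))
    g=cv2.cvtColor(im,cv2.COLOR_RGB2GRAY); return g
E
python3 - <<'E'
from n import *
im=np.load("w14.npz")["im"];st=readout.get_state();C=cam("wrist",st)
g=rep(im,C,st["eef_pos"][2]-.0156,[478.6,219.3,109.85])
for c in(335,425): print(c,g[120:145,c],g[275:298,c])
for r in(170,230,260): print(r,"L",g[r,115:180:1][:60],"R",g[r,505:540])
E
```

```text
held dz0.0000 [480.11 218.78 110.31] X 42.8 Y -525.9 385.0625 16444.0
held dz-0.0015 [479.78 218.51 110.28] X 42.6 Y -525.5 244.3125 16444.0
tray strip [562.32 249.96 110.18] X 44.2 Y -613.8 261.25 9280.0
tray strip [648.05 279.62 109.47] X 42.9 Y -704.5 266.0 10771.0
335 [212 213 212 211 207 206 199 198 199 208 195 151  82  52  49  51  51  60
  71  80  66  54  67  86  87] [ 24  33  27  29  32  33  31  33  33  29  33  28  39  43  44  39  48  45
  44  59  84 108 101]
425 [230 231 228 228 220 199 160 121 111 110 118 104  80  59  47  46  45  48
  61  75  72  59  55  68  83] [19 25 27 24 30 28 34 27 31 30 29 34 32 44 45 47 46 39 43 40 46 54 79]
170 L [216 240 246 248 247 245 245 244 244 244 243 244 244 243 242 243 243 243
 244 242 243 241 233 227 215 213 213 222 232 241 242 242 240 245 242 242
 241 241 238 234 235 234 234 237 237 237 237 238 239 242 240 238 240 237
 233 234 233 231 187 137] R [135 135 138 136 123  89  48  22  31  52  52  52  43  40  48  99 179 229
 239 242 240 243 244 243 241 235 228 230 233 231 220 199 174 168 174]
230 L [241 242 241 242 239 215 167 108 100 109 124 140 157 172 173 164 149 132
 125 111 113 122 140 168 198 224 233 238 239 236 230 233 231 227 224 217
 211 205 206 225 233 238 238 241 244 244 244 242 242 244 243 241 242 242
 242 244 245 247 247 240] R [ 49  47  39  70 149 221 243 240 236 236 233 217 192 167 171 201 212 201
 183 153 136 118 113 107 109  99  94  99 141 200 226 230 214 208 206]
260 L [149 149 126 104 125 175 234 242 240 241 238 239 238 238 240 240 240 241
 240 241 240 243 247 245 247 246 247 246 246 245 243 237 228 226 234 239
 239 222 182 148 121  96  61  50  80 143 172 184 191 207 230 235 235 231
 221 214 206 188 171 142] R [201 214 203 175 130 100  83  83  93 108 127 146 156 161 163 179 197 215
 218 217 220 213 195 183 160 120 105 114 119 125 125 116 125 129 134]
```

>>> {"method": "step_arm", "body": {
  "increments": [
    [[-0.7, 0.3, -8], [0, 0, -0.003]],
    [[-0.7, 0.3, -16], [0, 0, -0.004]],
    [[0, 0, -22], [0, 0, 0]],
    [[0, 0, -24], [0, 0, 0]],
    [[0, 0, -24], [0, 0, 0]],
    [[0, 0, -20], [0, 0, 0]],
    [[0, 0, -12], [0, 0, 0]],
    [[0, 0, -6], [0, 0, 0]]
  ]
}}

```text
time: 42.15
eef_pos: [0.5004, 0.2286, 0.0807]
tcp_rot: [0.577, 0.817, -0.001, -0.002]
contact_force: [0.9, -0.7, -0.7]
opening: 0.058
finger_force: 25.0
```

>>> {"method": "step_arm", "body": {
  "increments": [
    [[0, 0, 0], [0, 0, 0]],
    [[0, 0, 0], [0, 0, 0]],
    [[0, 0, 0], [0, 0, 0]],
    [[0, 0, 0], [0, 0, 0]],
    [[0, 0, 0], [0, 0, 0]],
    [[0, 0, 0], [0, 0, 0]],
    [[0, 0, 0], [0, 0, 0]],
    [[0, 0, 0], [0, 0, 0]]
  ]
}}

```text
time: 42.82
eef_pos: [0.5021, 0.2291, 0.0837]
tcp_rot: [0.577, 0.817, 0.001, -0.001]
contact_force: [-1.0, 0.4, -1.7]
opening: 0.066
finger_force: 25.0
```

Run:
```python
from n import *
im,C=look("wrist",None,0); st=readout.get_state(); np.savez("w15.npz",im=im); cv2.imwrite("pics/w15.png",im[:,:,::-1])
g=rep(im,C,st["eef_pos"][2]-.0156,[478.7,219.4,109.85])
print(g[120:160,335])
```

```text
t42.82 eef [502.1 229.1  83.7] drift [-0.   0.  -0.1] tool x [-0.334  0.942  0.002] z [-0.001  0.002 -1.   ] yaw 109.5 q6 -0.10 op 0.066
held dz0.0000 [478.14 220.28 109.57] X 44.8 Y -524.5 325.25 16590.0
held dz-0.0015 [477.9  220.03 109.6 ] X 44.7 Y -524.2 174.5625 16590.0
tray strip [562.69 249.54 110.19] X 43.6 Y -614.0 1413.4375 20822.0
tray strip [647.65 279.11 109.65] X 42.6 Y -703.9 532.0 27297.0
[192 189 192 187 189 185 182 183 189 183 178 177 164 158 156 135  91  52
  43  44  48  47  48  45  43  41  45  51  58  56  49  45  39  43  69  89
  80  51  25  20]
```

>>> {"method": "step_arm", "body": {
  "increments": [
    [[0.6, -0.5, -5], [0, 0, 0.004]],
    [[0, 0, -8], [0, 0, 0]],
    [[0, 0, -9], [0, 0, 0]],
    [[0, 0, -9], [0, 0, 0]],
    [[0, 0, -9], [0, 0, 0]],
    [[0, 0, -8], [0, 0, 0]],
    [[0, 0, -6], [0, 0, 0]],
    [[0, 0, -3], [0, 0, 0]]
  ]
}}

```text
time: 43.53
eef_pos: [0.5017, 0.2283, 0.0248]
tcp_rot: [0.575, 0.818, -0.0, -0.002]
contact_force: [0.4, -0.6, -0.7]
opening: 0.061
finger_force: 25.0
```

>>> {"method": "step_arm", "body": {
  "increments": [
    [[0, 0, 0], [0, 0, 0]],
    [[0, 0, 0], [0, 0, 0]],
    [[0, 0, 0], [0, 0, 0]],
    [[0, 0, 0], [0, 0, 0]],
    [[0, 0, 0], [0, 0, 0]]
  ]
}}

```text
time: 43.95
eef_pos: [0.5031, 0.2287, 0.027]
tcp_rot: [0.575, 0.818, 0.001, -0.001]
contact_force: [0.1, 0.4, -0.4]
opening: 0.062
finger_force: 25.0
```

>>> {"method": "step_arm", "body": {
  "increments": [
    [[0, 0, -2], [0, 0, 0]],
    [[0, 0, -2], [0, 0, 0]],
    [[0, 0, -1.2], [0, 0, 0]],
    [[0, 0, 0], [0, 0, 0]],
    [[0, 0, 0], [0, 0, 0]]
  ]
}}

```text
time: 44.37
eef_pos: [0.5025, 0.2285, 0.021]
tcp_rot: [0.575, 0.818, 0.0, -0.001]
contact_force: [-0.0, -0.2, -0.5]
opening: 0.058
finger_force: 25.0
```

>>> {"method": "step_arm", "body": {
  "increments": [
    [[0, 0, -0.7], [0, 0, 0]],
    [[0, 0, -0.7], [0, 0, 0]],
    [[0, 0, 0], [0, 0, 0]],
    [[0, 0, 0], [0, 0, 0]]
  ]
}}

```text
time: 44.7
eef_pos: [0.5026, 0.2285, 0.0198]
tcp_rot: [0.575, 0.818, 0.0, -0.001]
contact_force: [0.2, -0.4, 0.4]
opening: 0.059
finger_force: 25.0
```

>>> {"method": "step_arm", "body": {
  "increments": [
    [[0, 0, 0], [0, 0, 0]],
    [[0, 0, 0], [0, 0, 0]],
    [[0, 0, 0], [0, 0, 0]],
    [[0, 0, 0], [0, 0, 0]]
  ],
  "fingers": -0.65
}}

```text
time: 45.03
eef_pos: [0.5028, 0.2286, 0.02]
tcp_rot: [0.575, 0.818, 0.001, -0.001]
contact_force: [0.4, 0.8, 0.6]
opening: 0.175
finger_force: 0.0
```

>>> {"method": "step_arm", "body": {
  "increments": [
    [[0, 0, 4], [0, 0, 0]],
    [[0, 0, 8], [0, 0, 0]],
    [[0, 0, 14], [0, 0, 0]],
    [[0, 0, 22], [0, 0, 0]],
    [[0, 0, 28], [0, 0, 0]],
    [[0, 0, 28], [0, 0, 0]],
    [[0, 0, 28], [0, 0, 0]],
    [[0, 0, 28], [0, 0, 0]]
  ]
}}

```text
time: 45.7
eef_pos: [0.5025, 0.2286, 0.1822]
tcp_rot: [0.575, 0.818, 0.001, -0.001]
contact_force: [-0.4, 0.0, 0.6]
opening: 0.177
finger_force: 0.0
```

>>> {"method": "step_arm", "body": {
  "increments": [
    [[0, 0, 24], [0, 0, 0]],
    [[0, 0, 16], [0, 0, 0]],
    [[0, 0, 8], [0, 0, 0]],
    [[0, 0, 0], [0, 0, 0]],
    [[0, 0, 0], [0, 0, 0]],
    [[0, 0, 0], [0, 0, 0]],
    [[0, 0, 0], [0, 0, 0]],
    [[0, 0, 0], [0, 0, 0]]
  ]
}}

```text
time: 46.37
eef_pos: [0.5019, 0.2283, 0.2261]
tcp_rot: [0.575, 0.818, -0.001, -0.002]
contact_force: [-0.2, -0.3, -0.1]
opening: 0.171
finger_force: 0.0
```

Run:
```python
from n import *
im,C=look("wrist",None,0); st=readout.get_state()
for z in(.004,.008,.012):
  for p in([478.6,219.3],[562.6,249.8],[648,279.5]):
    r=fit(C,im,[*p,a],z,pad=8);print(z,r[0].round(2),"X %.1f Y %.1f"%(r[0][:2]@X,r[0][:2]@Y),r[1],r[2])
o=cv2.resize(im[100:330,140:560],(800,438),interpolation=cv2.INTER_CUBIC);cv2.imwrite("pics/fin.png",o[:,:,::-1])
```

```text
t46.37 eef [501.9 228.3 226.1] drift [0.1 0.1 0.3] tool x [-0.338  0.941  0.002] z [-0.004  0.001 -1.   ] yaw 109.8 q6 -0.10 op 0.171
0.004 [478.49 219.6  109.62] X 44.1 Y -524.6 225.3125 8638.0
0.004 [562.28 249.76 110.21] X 44.0 Y -613.7 245.75 8767.0
0.004 [648.07 279.44 109.52] X 42.8 Y -704.4 212.0625 10147.0
0.008 [478.52 219.79 109.56] X 44.2 Y -524.7 237.4375 8638.0
0.008 [561.65 249.78 110.23] X 44.2 Y -613.1 210.5 8767.0
0.008 [646.34 279.03 109.58] X 43.0 Y -702.7 182.9375 10147.0
0.012 [478.59 220.46 109.46] X 44.8 Y -525.0 331.625 8638.0
0.012 [560.91 249.83 110.21] X 44.5 Y -612.4 277.9375 8767.0
0.012 [644.47 278.78 109.59] X 43.4 Y -700.8 321.75 10147.0
```

View pics/fin.png

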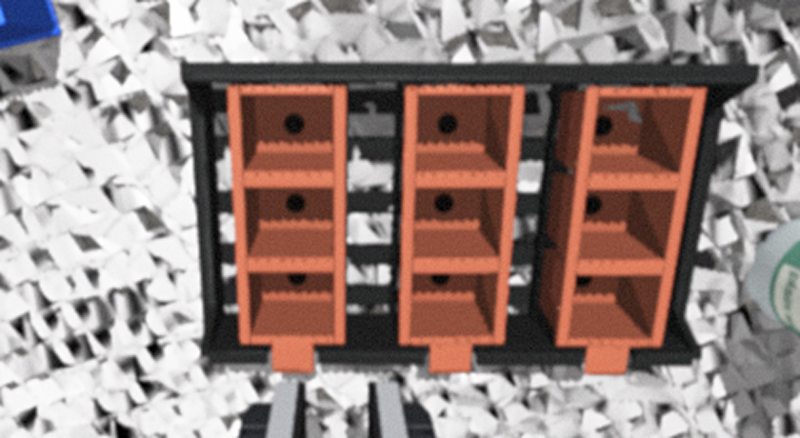

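The picture shows all three strips parallel in their bays, mouths up. Their tabs lie in the notches at (293,355), (450,355) and (607,357), and they sit as low as the strip that was already there. Nothing else has been disturbed and the gripper is clear.

```bash
python3 -c "
from plant import sign_off
print(sign_off())"
```

```text
the job is handed in; nothing more can be done
None
```

Both loose strips are now in the tray, mouths up and tabs in their notches: the reversed one in the middle bay and the turned-over one in the near bay. The job was handed in at about 46 s, inside the 69 s limit. On the first two tries at gripping the reversed strip a finger went into a cell and pushed the strip along the bench, but it stayed upright and was loaded from there.

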